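# Pin the drawbar in its hitch receiver and lock the pin with the sprung ring

## Task

Pin the drawbar in the hitch receiver: take the hitch pin from its wooden cradle, push it through the receiver's slot and the drawbar hole behind it, feeling gently for that hole without forcing the pin, until its collar lies against the receiver. Then flip the sprung ring over the ball end of the pin until it snaps down behind it, let go, and leave the tools lying around where they are.

Things in the scene. Friction and masses are not known exactly. Their poses are not given: they have to be found in the camera images.
- receiver: Hitch receiver, fixed: dark steel square tube (52 x 110 mm, top at z = 76) on a wooden board (78 x 160 x 20). Origin: centre of the board's underside; +x is the way the pin is pushed in, y runs along the tube, z up. Outer faces at x = -26 (near) and +26 mm, walls 8 mm, both with a slot. A steel drawbar lies inside and sticks out towards +y.
- slot (a point): Centre of the slot in the near outer face (receiver x = -26, y = 0, z = 46 mm; same axes): 41.5 mm along y, 14 mm high. The drawbar's face is 8.5 mm behind it. Its one through hole, 13.5 mm wide and 15.5 mm high, is at the same height, but anywhere from y = -13 to +13 mm: not measured, to be felt with the pin's nose. The drawbar yields along y only to about 25 N.
- pin_grip (a point): Loose steel hitch pin, 0.15 to 0.24 kg, level in the cradle 46 mm above the bench. This point: middle of its square grip (18 x 18 x 60 mm, from -30 to +30 mm along x); x points to the nose. Ball end of radius 10 centred at x = -30 mm, collar 26 mm across from +30 to +35. Pin home: collar on the near face, this point at receiver x = -61, z = 43 to 46 mm.
- pin_nose (a point): Tip of the pin's nose, 102 mm ahead of pin_grip along the pin. The round shank is 12 mm thick from the collar on; its last 1 mm is chamfered to 10 mm across.
- cradle: Wooden pin cradle, fixed: base 150 x 56 x 10 mm, a 12 mm wide post under the grip (20 mm behind its middle) and a fork round the shank, 80 mm ahead of the middle. The pin lies along its x. Origin on the bench below pin_grip. The pin lifts straight out.
- ring (a joint): Hinge of the sprung ring (wire bail), rad: 0 = shut, inner cross bar under the ball end, arms pointing to receiver -x and 0.65 rad downward; grows as it swings up and over; 2.22 = upright; starts at 2.65 to 2.9, leaning back over the tube; stop at 3.3. Friction holds it about where it is left; a weak spring (under 0.1 N m) opens it.
- ring_hinge (a point): Middle of the ring's hinge axis (along y; receiver x = -32, z = 74 mm; same axes). Arms 72 mm apart, joined 88 mm from the axis. The inner 6 mm cross bar rests 74.5 mm from the axis and slides outward on the arms up to 9 mm against 1.6 N/mm. It meets the ball end at about 0.3 rad, is stretched most (4 to 6 mm) at 0.2 to 0.13 rad, then snaps down by itself.
- ring_tab (a point): Finger tab at the outer end of the ring (26 mm wide along y, 5 mm thick), rigid with the arms: this point is 101 mm from the hinge axis, the tab reaches from 88 to 112 mm. x points along the arms to the hinge. Shut, this point is 13 mm above the bench. Pressing the tab over takes up to about 10 N.
- punch: Bystander: short steel punch, 23 x 44 x 12 mm, lying between the cradle and the receiver; origin under its middle.
- spokeshave: Bystander: wooden spokeshave, 89 x 249 x 26 mm, lying beyond the receiver; origin under its middle.

How it is judged:
On the way, in this order (a step that is already met when the one before it is completed fails the run):
1. the pin is through the drawbar and home, collar against the receiver, while the ring is still open (x of pin_grip in the frame of receiver above -0.064 m and z of pin_grip in the frame of receiver between 0.036 and 0.054 m and angle between the x axis of pin_grip and the x axis of receiver, either way round below 0.12 rad and value of joint ring above 0.5 rad and y of pin_grip in the frame of receiver between -0.017 and 0.017 m), for 0.2 s.
2. the ring is snapped over the ball end (value of joint ring below 0.12 rad), for 0.2 s.
At the end, for the whole second after the job is handed in: The pin is through slot and drawbar with its collar within 3 mm of the receiver's near face, in line with the receiver's x within 0.12 rad, and the ring is shut over its ball end (joint below 0.12 rad) with nothing holding it (x of pin_grip in the frame of receiver between -0.064 and -0.057 m and z of pin_grip in the frame of receiver between 0.036 and 0.054 m and angle between the x axis of pin_grip and the x axis of receiver, either way round below 0.12 rad and value of joint ring below 0.12 rad and y of pin_grip in the frame of receiver between -0.017 and 0.017 m); the robot touches nothing.
It fails at once if the pin is forced in: more than 30 N between the pin and the receiver or drawbar while the ring is still open (contact force between hitch_pin and receiver above 30 N and value of joint ring above 0.6 rad).
It fails at once if the robot bears on the receiver, drawbar or ring with more than 30 N (contact force between any of the fingers, the arm and receiver above 30 N).
It fails at once if the punch or the spokeshave is pushed more than 30 mm away (distance of any of punch, spokeshave from where it was at the start of the episode above 0.03 m).
It also fails if it takes over 72 s, if anything falls off the work surface, if the arm or the gripper's body presses on something with over 40 N, if the wrist force passes 120 N, or if a joint passes its speed limit or range.

## Robot

A 6-joint arm with a two-finger parallel gripper is mounted at the origin on a cart in front of the work surface, level with it; the furniture and walls round the work are solid. World frame = base frame: x ahead of the robot, y to its left, z up, the work surface at z = 0. Lengths are in m, angles in rad, forces in N, time in s.
With the tool pointing down it reaches from about 0.225 to 0.875 m from the base axis. Payload 3.4 kg.
Tool frame: the origin (TCP) lies at the very end of the fingers, on their centre line; the grasp point (between the pads) lies 19 mm behind it; z points along the fingers, x is the direction in which the jaws open and shut, and the axes are right-handed (so a half turn about z gives the same grasp; the last joint's range is limited). The gripper opens to 85 mm and grips with 20 to 120 N. Pads are 22 mm wide; open, the fingers measure 114 mm over their backs; the gripper's body (76 mm by 85 mm) begins 54 mm behind the grasp point. The pads swing forward as they close: fully open they stand 13 mm farther back than shut.
Start: joints at [1.045, 0.276, 1.505, -0, 1.361, -0.121], TCP at [0.226, 0.529, 0.231] pointing down, gripper open.
Joint ranges: [-2.89, 2.89], [-0.75, 2.08], [0.22, 2.7], [-1.18, 4.32], [0.11, 2.71], [-2.7, 2.7]. Speed limits (rad/s): [2.57, 2.57, 3.14, 3.14, 3.14, 3.14].

## Interface

Orientations are given as a unit quaternion [w, x, y, z].
In Python, from bench import ctrl gives the robot as it stands. The module is installed in compiled form; this text tells all that it offers.
- The arm moves only by the tool apply_moves, never from a script. Its argument "targets" is a list of rows, each an object with "twist": the turn, a rotation vector about the tool's x, y, z in degrees, a list of three; "offset": the shift along the tool's x, y, z in cm, a list of three; "grip": the finger opening in cm, from 0 to 8.54. A call has 1 to 8 rows; each row is the pose to reach, as a shift and turn from the pose measured when the call began, along the tool's axes at that moment; what a row does not reach only later rows make up. A row lasts 1/8 s, in which the tool goes at most 62.5 mm and 10.7 degrees, less where a joint would pass 70% of its speed; a pose out of reach is approached as far as the arm can. A call with a gripper value outside its range is refused whole. The fingers move at their own pace and stop on an object; "newtons" is the grip in N (left out, the last holds). Time passes only in rows, so rows that repeat a pose let the fingers close. It gives the time, the measured TCP pose, the force and the opening at its end, in the units of the state.
- ctrl.observe(): the state, without advancing time (a new reading comes with each control period).
- ctrl.read_camera(name): name is "scene" or "side" or "wrist"; returns a dict with "img" (480x640x3 uint8, red, green, blue), "fx", "fy", "cx", "cy" (pixels), "R" (3x3) and "t" (3): a world point X has camera coordinates R X + t. Camera axes: x right, y down, z forward; pixel columns grow to the right and rows downward; lengths in m; the calibration is good to about 2 mm. A picture is of the moment at which its call begins. There is no depth.
- ctrl.hand_in(): hands the job in, once; it reports no verdict.
The state is a dict: "clock": time; "qpos": joint angles; "qvel": joint speeds; "joint_torque": joint torques, N m; "ee_pos": TCP position; "ee_rot": TCP orientation; "force": force on the tool from outside, world axes, zero at the start; "wrist_torque": the same for the moment, N m; "grip_width": opening from 0.0 (shut) to 1.0 (fully open).
Only numpy, scipy, OpenCV 4.12 (cv2) and the standard library are available. Lean on these libraries where they do the work, as an engineer would, in place of code of your own. Each camera call takes 0.05 s, during which the arm holds its last target.

## Working session

There is one attempt and no reset: what is moved stays moved. The work goes in short steps, Python scripts to look and compute and a tool call to move; the robot and the scene stay as the last step left them, time stands still between calls to the robot, and variables do not carry over. Pictures are saved under pics/ and viewed, and the job is handed in when it is done.

Besides the shell and the picture viewer there is one more tool, called after ">>>" by a JSON object that holds its "name" and its "arguments", one argument or row to a line. apply_moves: Moves the arm, as the interface text tells. Its arguments: {"type":"object","properties":{"targets":{"type":"array","items":{"type":"object","properties":{"twist":{"type":"array","items":{"type":"number"}},"offset":{"type":"array","items":{"type":"number"}},"grip":{"type":"number"}}}},"newtons":{"type":"number"}},"required":["targets"]}

```bash
mkdir -p pics
cat > h.py <<'E'
import numpy as np, cv2
from bench import ctrl
from scipy.spatial.transform import Rotation as Ro
def rot(q): return Ro.from_quat([q[1],q[2],q[3],q[0]]).as_matrix()
def save(name,fn):
    c=ctrl.read_camera(name); cv2.imwrite('pics/'+fn,cv2.cvtColor(c['img'],cv2.COLOR_RGB2BGR))
    np.savez('pics/'+fn+'.npz',**c); return c
def load(fn): return dict(np.load('pics/'+fn+'.npz'))
def ray(c,u,v):
    d=c['R'].T@np.array([(u-c['cx'])/c['fx'],(v-c['cy'])/c['fy'],1]); o=-c['R'].T@c['t']; return o,d
def onz(c,u,v,z):
    o,d=ray(c,u,v); return o+d*(z-o[2])/d[2]
def proj(c,X):
    p=c['R']@np.asarray(X)+c['t']; return p[0]/p[2]*c['fx']+c['cx'],p[1]/p[2]*c['fy']+c['cy']
def tri(c1,p1,c2,p2):
    o1,d1=ray(c1,*p1);o2,d2=ray(c2,*p2)
    A=np.stack([d1,-d2],1); s=np.linalg.lstsq(A,o2-o1,rcond=None)[0]
    a=o1+s[0]*d1;b=o2+s[1]*d2; return (a+b)/2,np.linalg.norm(a-b)
def tool(dp,R=None):
    s=ctrl.observe(); return rot(s['ee_rot']).T@np.asarray(dp)*100
E
python3 - <<'E'
from h import *
for n in ['scene','side','wrist']:
    c=save(n,n+'0.png'); print(n,c['fx'],-c['R'].T@c['t'],c['R'][2])
print(ctrl.observe())
E
```

```text
scene 489.9948543720571 [ 0.11641157 -0.35603622  0.58582267] [ 0.5300278   0.58762973 -0.61136064]
side 549.6954100531667 [ 0.23106223 -0.48166051  0.5440444 ] [ 0.36385233  0.7463006  -0.55735706]
wrist 422.86195665379455 [0.16187735 0.55430248 0.37284468] [ 0.24769015 -0.10849297 -0.96274548]
{'clock': 0.15, 'qpos': array([ 1.04499028e+00,  2.76485689e-01,  1.50585717e+00, -1.17564420e-06,
        1.36074899e+00, -1.20969527e-01]), 'qvel': array([-0.00145999, -0.00224703, -0.00339773,  0.00048753, -0.00151441,
       -0.00144586]), 'joint_torque': array([ 6.05408768e-04, -4.17143869e+01, -2.46032417e+01, -3.04740079e-04,
        7.69123086e-03,  5.84893499e-06]), 'ee_pos': array([0.22625309, 0.52816273, 0.23061202]), 'ee_rot': array([ 3.34647128e-04,  8.34825577e-01,  5.50514028e-01, -6.70753193e-04]), 'force': array([ 0.40851991, -0.44162416,  0.25860574]), 'wrist_torque': array([ 0.04121854, -0.01725258,  0.03782427]), 'grip_width': 0.9981909917477451}
```

View pics/scene0.png

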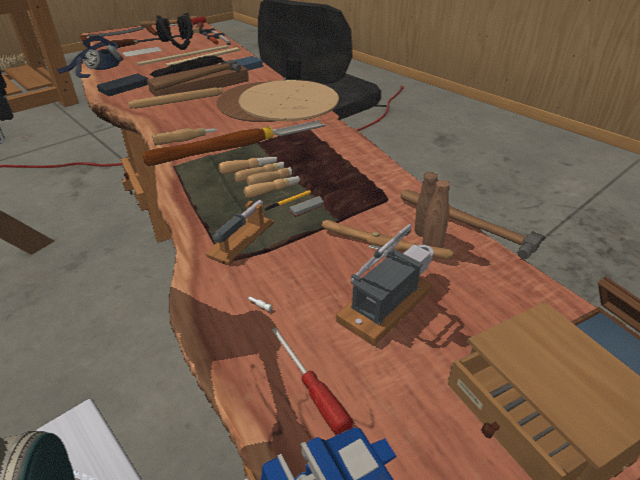

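View pics/side0.png

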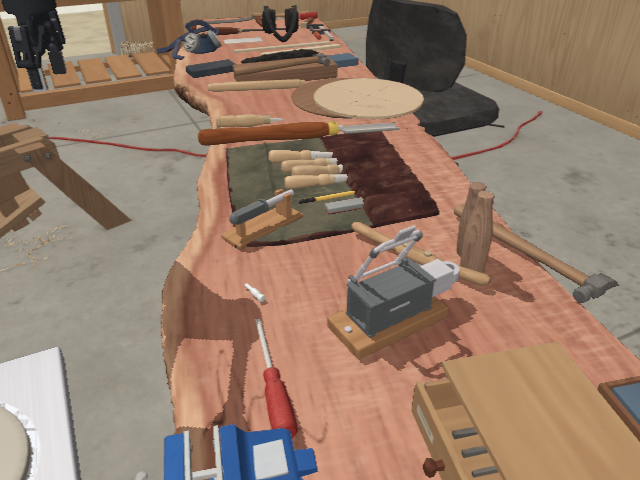

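View pics/wrist0.png

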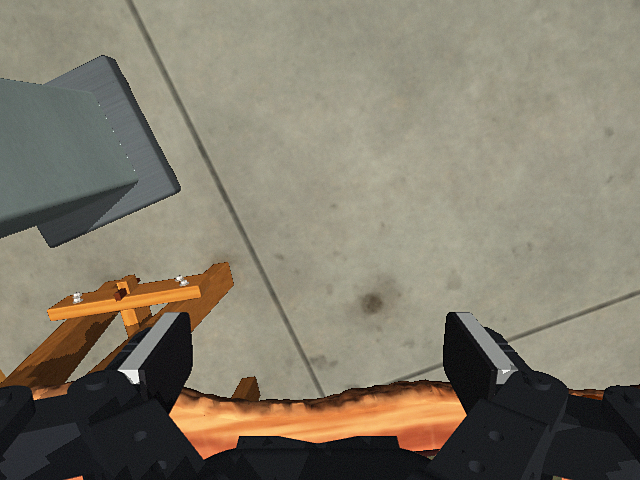

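The scene shows the cradle with pin at about (238,228), the receiver at (388,290), the punch at (260,303), and the spokeshave behind at (390,240). I'll zoom in.

Run:
```python
from h import *
a=cv2.imread('pics/scene0.png');b=cv2.imread('pics/side0.png')
def z(im,x,y,w,h,f,fn): cv2.imwrite('pics/'+fn,cv2.resize(im[y:y+h,x:x+w],None,fx=f,fy=f,interpolation=cv2.INTER_CUBIC))
z(a,320,210,130,145,4,'z1.png'); z(b,315,215,160,145,4,'z2.png')
z(a,195,185,100,85,6,'z3.png'); z(b,215,180,100,75,6,'z4.png')
```

```text
(no output)
```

View pics/z1.png

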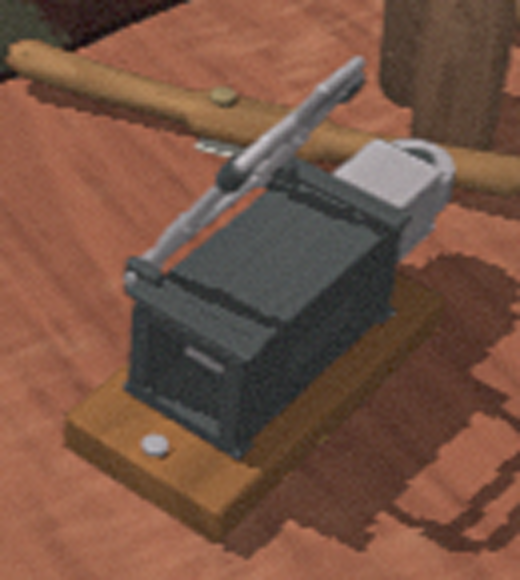

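View pics/z2.png

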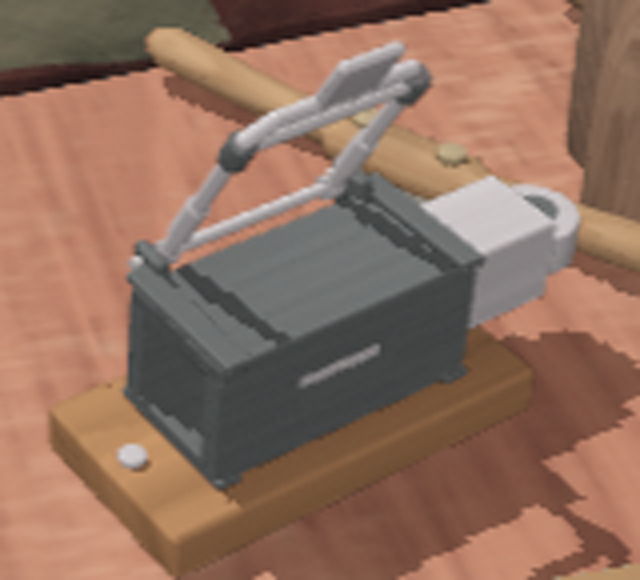

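View pics/z3.png

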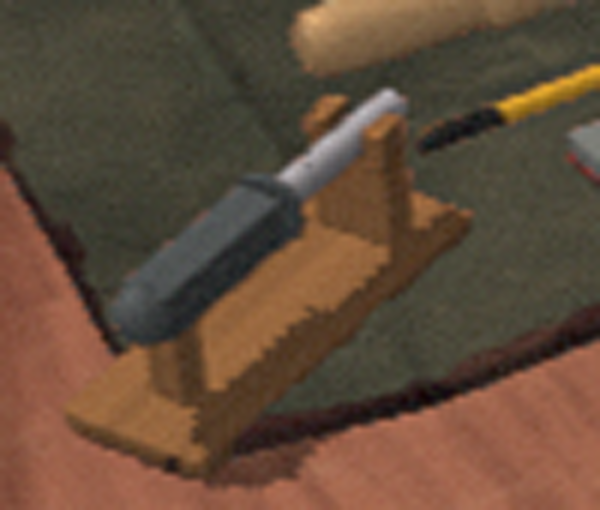

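View pics/z4.png

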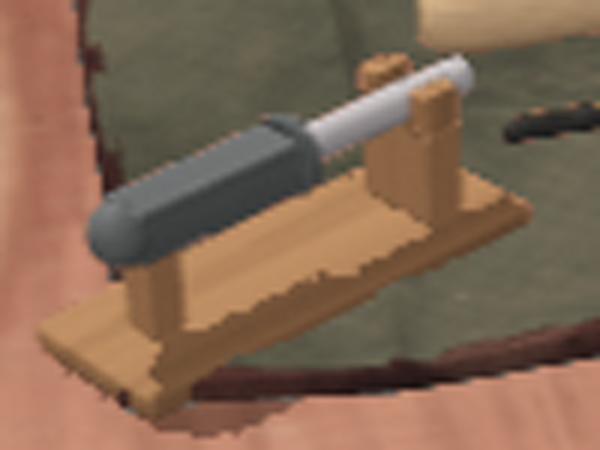

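```bash
cat > m1.py <<'E'
from h import *
A=load('scene0.png');B=load('side0.png')
p=lambda u,v:(320+u/4,210+v/4)
q=lambda u,v:(315+u/4,215+v/4)
for n,c,pts in [('A',A,[p(66,430),p(215,515),p(440,295)]),('B',B,[q(52,420),q(180,545),q(530,375)])]:
    P=[onz(c,u,v,.02) for u,v in pts]; print(n,'board',np.round(P,4).tolist())
    ax=P[1]-P[0]; ay=P[2]-P[1]; cen=(P[0]+P[2])/2
    print(' len',np.linalg.norm(ax),np.linalg.norm(ay),'ang x',np.degrees(np.arctan2(ax[1],ax[0])),'ang y-90',np.degrees(np.arctan2(ay[1],ay[0]))-90,cen)
for n,c,pts in [('A',A,[p(240,357),p(405,235)]),('B',B,[q(222,372),q(480,265)])]:
    P=[onz(c,u,v,.076) for u,v in pts]; print(n,'tube',np.round(P,4).tolist(),np.linalg.norm(P[1]-P[0]))
p=lambda u,v:(195+u/6,185+v/6)
q=lambda u,v:(215+u/6,180+v/6)
for nm,a,b in [('ball end',(115,315),(92,235)),('nose',(392,97),(462,75)),('collar top',(252,183),(270,122))]:
    print(nm,tri(A,p(*a),B,q(*b)))
s=ctrl.observe(); print(A['R'],)
c=load('wrist0.png'); T=rot(s['ee_rot'])
print('cam in tool',T.T@((-c['R'].T@c['t'])-s['ee_pos']),'R cam axes in tool (rows)',c['R']@T)
E
python3 m1.py
```

```text
A board [[0.4893, 0.022, 0.02], [0.5009, -0.0465, 0.02], [0.6592, -0.0281, 0.02]]
 len 0.06947177784844086 0.15932488242383938 ang x -80.3784079243582 ang y-90 -83.35611342216984 [ 0.57424725 -0.00305962  0.02      ]
B board [[0.4922, 0.0227, 0.02], [0.5029, -0.0483, 0.02], [0.6558, -0.0309, 0.02]]
 len 0.07179652465539371 0.15390769738113944 ang x -81.42390074304339 ang y-90 -83.50656065279355 [ 0.57403544 -0.00413776  0.02      ]
A tube [[0.5246, -0.032, 0.076], [0.6229, -0.0298, 0.076]] 0.0983293048900345
B tube [[0.5231, -0.035, 0.076], [0.6294, -0.0263, 0.076]] 0.10667636707804598
ball end (array([0.44461642, 0.29837671, 0.04271442]), np.float64(0.0011352514839155993))
nose (array([0.57670473, 0.33661018, 0.04362307]), np.float64(0.0026405355439177145))
collar top (array([0.50310767, 0.30768405, 0.05962784]), np.float64(0.0002658136880879125))
[[ 0.74175408 -0.67067014 -0.00156279]
 [-0.41093967 -0.45265093 -0.79135057]
 [ 0.5300278   0.58762973 -0.61136064]]
cam in tool [-0.00154045 -0.06949324 -0.14221803] R cam axes in tool (rows) [[ 9.99999506e-01  8.44646432e-04  5.23966985e-04]
 [-6.71368652e-04  9.62698921e-01 -2.70574088e-01]
 [-7.32961889e-04  2.70573602e-01  9.62699012e-01]]
```

```bash
cat >> h.py <<'E'
def frame(yaw,tilt):
    "tool y horizontal-ish along yaw(deg); tilt: tool z leans toward +yaw dir by tilt deg"
    a=np.radians(yaw);t=np.radians(tilt)
    f=np.array([np.cos(a),np.sin(a),0]);up=np.array([0,0,1.])
    z=np.sin(t)*f-np.cos(t)*up; y=np.cos(t)*f+np.sin(t)*up; x=np.cross(y,z)
    return np.stack([x,y,z],1)
def mv(pos,R1=None):
    s=ctrl.observe(); R0=rot(s['ee_rot'])
    if R1 is None: R1=R0
    print('offset',np.round(R0.T@(np.asarray(pos)-s['ee_pos'])*100,2).tolist(),'twist',np.round(Ro.from_matrix(R0.T@R1).as_rotvec(degrees=True),2).tolist())
def st(R=True):
    s=ctrl.observe(); T=rot(s['ee_rot'])
    print('t',round(s['clock'],2),'pos',np.round(s['ee_pos'],4),'y',np.round(T[:,1],3),'z',np.round(T[:,2],3),'F',np.round(s['force'],1),'M',np.round(s['wrist_torque'],2),'g',round(s['grip_width'],3),'q',np.round(s['qpos'],2))
E
python3 - <<'E'
from h import *
mv([0.44,0.30,0.20],frame(16,0))
E
```

```text
offset [-12.55, 28.63, 3.07] twist [-0.04, 0.08, -39.2]
```

>>> {"name": "apply_moves", "arguments": {
  "targets": [
    {"offset":[-12.5,28.6,3],"twist":[0,0,-39.2],"grip":8.5},
    {"offset":[-12.5,28.6,3],"twist":[0,0,-39.2],"grip":8.5},
    {"offset":[-12.5,28.6,3],"twist":[0,0,-39.2],"grip":8.5},
    {"offset":[-12.5,28.6,3],"twist":[0,0,-39.2],"grip":8.5},
    {"offset":[-12.5,28.6,3],"twist":[0,0,-39.2],"grip":8.5},
    {"offset":[-12.5,28.6,3],"twist":[0,0,-39.2],"grip":8.5},
    {"offset":[-12.5,28.6,3],"twist":[0,0,-39.2],"grip":8.5}
  ]
}}

```text
clock: 1.02
ee_pos: [0.4402, 0.3, 0.2004]
ee_rot: [-0.0, 0.603, 0.798, -0.001]
force: [-1.2, 0.8, -0.0]
grip_width: 0.993
```

Run:
```python
from h import *
st(); save('wrist','w1.png'); mv([0.55,0.22,0.20],frame(-83.5,40))
```

```text
t 1.02 pos [0.4402 0.3    0.2004] y [ 0.962  0.273 -0.002] z [-0.002 -0.001 -1.   ] F [-1.2  0.8 -0. ] M [-0.01  0.   -0.  ] g 0.993 q [ 0.47  0.23  1.64 -0.    1.27 -1.38]
offset [-10.82, 8.41, 0.04] twist [-29.37, -34.46, 94.98]
```

View pics/w1.png

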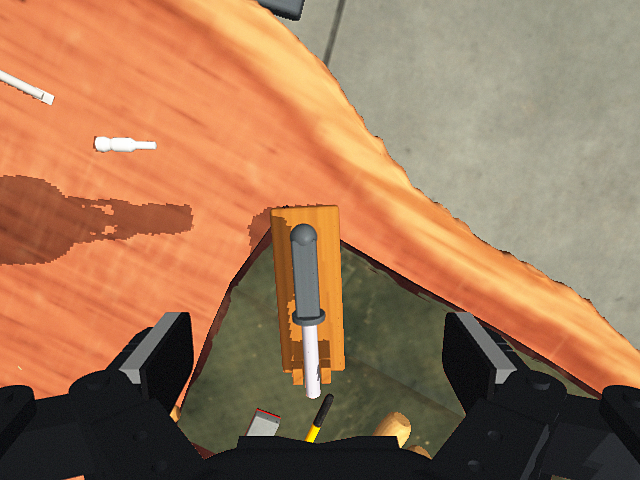

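Wrist view shows the pin from ball (304,234) to nose (314,396). I'll segment it.

Run:
```python
from h import *
c=load('w1.png');im=c['img'].astype(int)
hsv=cv2.cvtColor(c['img'],cv2.COLOR_RGB2HSV)
sub=np.zeros(im.shape[:2],bool);sub[222:400,285:335]=1
white=(hsv[...,2]>150)&(hsv[...,1]<50)&sub
grey=(hsv[...,1]<75)&(hsv[...,2]<140)&(hsv[...,2]>40)&sub; grey[328:]=0
for nm,m in [('shank',white),('grip',grey)]:
    n,l,s,_=cv2.connectedComponentsWithStats(m.astype(np.uint8)); k=1+np.argmax(s[1:,4]); print(nm,s[k])
    rows=[(v,np.where(l[v]==k)[0]) for v in range(s[k][1],s[k][1]+s[k][3],6)]
    print([(v,r.min(),r.max()) for v,r in rows if len(r)])
    E=[]
    for v,r in rows[1:]:
        if len(r)<5: continue
        E.append(onz(c,r.mean()+.0,v,.046))
    E=np.array(E); (vx,vy,x0,y0)=cv2.fitLine(E[:,:2].astype(np.float32),cv2.DIST_L2,0,.01,.01).ravel()
    print('yaw',np.degrees(np.arctan2(vy,vx)),E[0],E[-1])
for nm,u,v,z in [('balltip',303.5,225,.046),('nose',314,398,.046)]: print(nm,onz(c,u,v,z))
cv2.imwrite('pics/z5.png',cv2.resize(cv2.cvtColor(c['img'][200:410,260:360],cv2.COLOR_RGB2BGR),None,fx=2.8,fy=2.8,interpolation=cv2.INTER_CUBIC))
```

```text
shank [303 325  18  73 938]
[(325, np.int64(314), np.int64(316)), (331, np.int64(304), np.int64(316)), (337, np.int64(304), np.int64(317)), (343, np.int64(304), np.int64(317)), (349, np.int64(305), np.int64(317)), (355, np.int64(305), np.int64(318)), (361, np.int64(305), np.int64(318)), (367, np.int64(306), np.int64(317)), (373, np.int64(306), np.int64(316)), (379, np.int64(307), np.int64(319)), (385, np.int64(307), np.int64(319)), (391, np.int64(307), np.int64(320)), (397, np.int64(309), np.int64(316))]
yaw 17.856817 [0.52031708 0.31589213 0.046     ] [0.5763914  0.33357808 0.046     ]
grip [ 290  224   35  104 2471]
[(224, np.int64(307), np.int64(307)), (230, np.int64(293), np.int64(314)), (236, np.int64(290), np.int64(316)), (242, np.int64(291), np.int64(315)), (248, np.int64(292), np.int64(315)), (254, np.int64(292), np.int64(316)), (260, np.int64(292), np.int64(316)), (266, np.int64(293), np.int64(316)), (272, np.int64(293), np.int64(317)), (278, np.int64(294), np.int64(317)), (284, np.int64(294), np.int64(317)), (290, np.int64(294), np.int64(318)), (296, np.int64(295), np.int64(318)), (302, np.int64(295), np.int64(318)), (308, np.int64(297), np.int64(319)), (314, np.int64(293), np.int64(324)), (320, np.int64(294), np.int64(323)), (326, np.int64(302), np.int64(303))]
yaw 18.953476 [0.44437242 0.28991706 0.046     ] [0.51169608 0.31230291 0.046     ]
balltip [0.4408086  0.28894233 0.046     ]
nose [0.57695932 0.33499862 0.046     ]
```

View pics/z5.png

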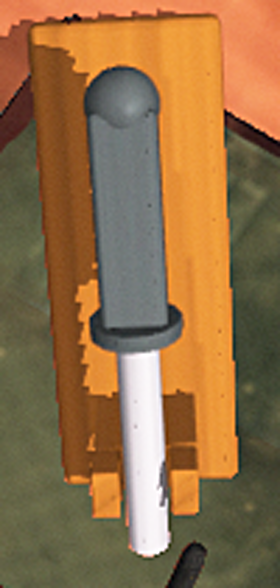

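>>> {"name": "apply_moves", "arguments": {
  "targets": [
    {"offset":[-10.8,8.4,0],"twist":[-29.4,-34.5,95],"grip":8.5},
    {"offset":[-10.8,8.4,0],"twist":[-29.4,-34.5,95],"grip":8.5},
    {"offset":[-10.8,8.4,0],"twist":[-29.4,-34.5,95],"grip":8.5},
    {"offset":[-10.8,8.4,0],"twist":[-29.4,-34.5,95],"grip":8.5},
    {"offset":[-10.8,8.4,0],"twist":[-29.4,-34.5,95],"grip":8.5},
    {"offset":[-10.8,8.4,0],"twist":[-29.4,-34.5,95],"grip":8.5},
    {"offset":[-10.8,8.4,0],"twist":[-29.4,-34.5,95],"grip":8.5},
    {"offset":[-10.8,8.4,0],"twist":[-29.4,-34.5,95],"grip":8.5}
  ]
}}

```text
clock: 2.08
ee_pos: [0.5482, 0.2229, 0.2006]
ee_rot: [0.294, 0.932, 0.213, 0.017]
force: [0.3, -0.9, -0.7]
grip_width: 0.995
```

Run:
```python
from h import *
st(); save('wrist','w2.png'); mv([0.55,0.22,0.20],frame(-83.5,40))
```

```text
t 2.08 pos [0.5482 0.2229 0.2006] y [ 0.386 -0.737  0.554] z [ 0.157 -0.54  -0.827] F [ 0.3 -0.9 -0.7] M [ 0.25  0.04 -0.05] g 0.995 q [ 0.6   0.44  1.49 -0.57  1.44  0.29]
offset [-0.08, 0.43, 0.14] twist [-5.28, -6.3, 17.15]
```

View pics/w2.png

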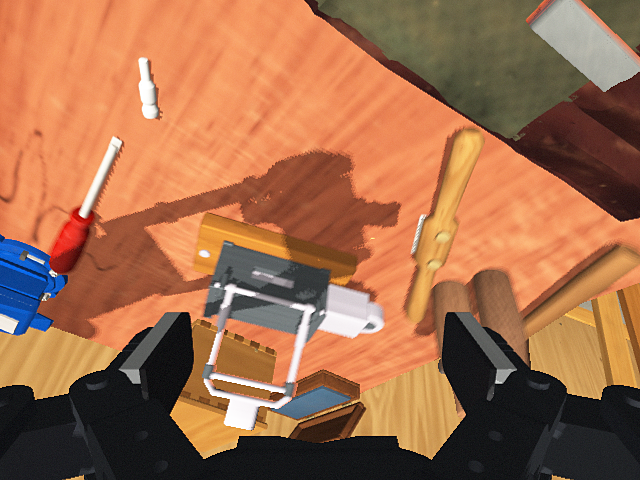

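View shows the near face from above, slot at (272,277), ring arms at (225,330)/(300,345), and punch at (148,90). Next I'll move closer and square on.

Run:
```python
from h import *
mv([0.565,0.19,0.15],frame(-83.5,48))
```

```text
offset [0.53, 0.44, 6.13] twist [-13.22, -7.49, 16.7]
```

>>> {"name": "apply_moves", "arguments": {
  "targets": [
    {"offset":[0.5,0.4,6.1],"twist":[-13.2,-7.5,16.7],"grip":8.5},
    {"offset":[0.5,0.4,6.1],"twist":[-13.2,-7.5,16.7],"grip":8.5},
    {"offset":[0.5,0.4,6.1],"twist":[-13.2,-7.5,16.7],"grip":8.5}
  ]
}}

```text
clock: 2.5
ee_pos: [0.5637, 0.1925, 0.1476]
ee_rot: [0.406, 0.912, 0.055, 0.021]
force: [0.5, -0.3, -0.1]
grip_width: 0.993
```

Run:
```python
from h import *
st(); c=save('wrist','w3.png')
cv2.imwrite('pics/z6.png',cv2.resize(cv2.cvtColor(c['img'][140:460,150:450],cv2.COLOR_RGB2BGR),None,fx=1.85,fy=1.85,interpolation=cv2.INTER_CUBIC))
```

```text
t 2.5 pos [0.5637 0.1925 0.1476] y [ 0.083 -0.664  0.743] z [ 0.084 -0.738 -0.669] F [ 0.5 -0.3 -0.1] M [ 0.35  0.07 -0.02] g 0.993 q [ 0.61  0.62  1.47 -0.71  1.55  0.69]
```

View pics/w3.png

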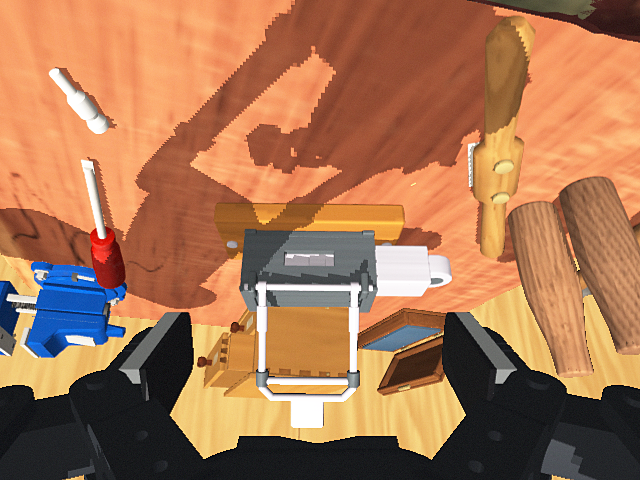

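View pics/z6.png

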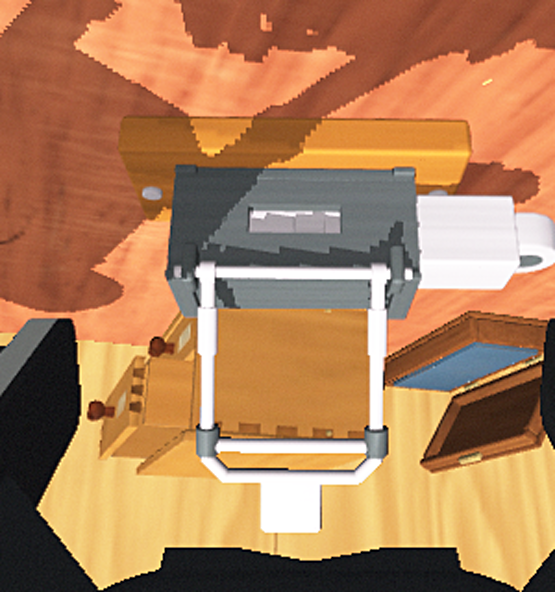

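Square-on view: slot at (309,259), and the drawbar is visible through it with shade marks. I'll zoom and measure the receiver.

Run:
```python
from h import *
c=load('w3.png')
g=c['img'][246:272,274:344]
g=cv2.resize(cv2.cvtColor(g,cv2.COLOR_RGB2BGR),None,fx=10,fy=10,interpolation=cv2.INTER_NEAREST)
a=cv2.resize(cv2.cvtColor(c['img'][195:315,205:460],cv2.COLOR_RGB2BGR),None,fx=3,fy=3,interpolation=cv2.INTER_CUBIC)
cv2.imwrite('pics/z7.png',g);cv2.imwrite('pics/z8.png',a)
```

```text
(no output)
```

View pics/z7.png

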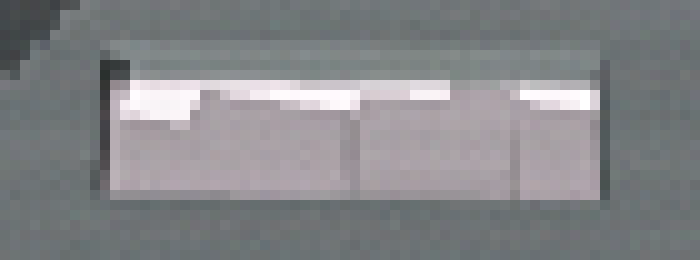

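View pics/z8.png

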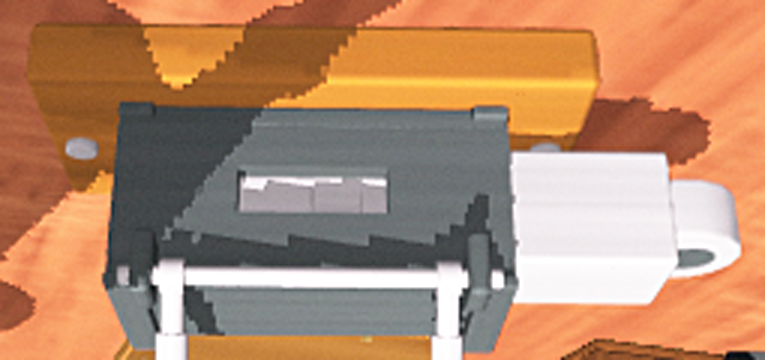

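```bash
cat > m2.py <<'E'
from h import *
c=load('w3.png')
L=onz(c,284.7,250.3,.039);R=onz(c,334.3,250.3,.039);L2=onz(c,284.7,266,.053);R2=onz(c,334.3,266,.053)
print(np.round([L,R,L2,R2],4), np.linalg.norm(R-L),np.linalg.norm(R2-L2))
b1=onz(c,215,221.7,.02);b2=onz(c,404.3,223.3,.02);print('board near edge',b1,b2,np.linalg.norm(b2-b1),'yaw',np.degrees(np.arctan2(*(b2-b1)[[1,0]])))
t1=onz(c,205+105/3,195+280/3,.076);t2=onz(c,205+517/3,195+280/3,.076);print('tube top',t1,t2,np.linalg.norm(t2-t1),np.degrees(np.arctan2(*(t2-t1)[[1,0]])))
for nm,a,b in [('slot',L,R),('slot2',L2,R2)]: print(nm,np.degrees(np.arctan2(*(b-a)[[1,0]])),(a+b)/2)
# hole edges on drawbar plane
yaw=np.radians(-83.5);x=np.array([np.cos(yaw),np.sin(yaw),0]);y=np.array([-x[1],x[0],0])
S=(L+R+L2+R2)/4; print('slot centre',S,'rcv origin',S+.026*x)
for u,v in [(309,260),(325.4,260),(309.3,260)]:
    o,d=ray(c,u,v); P=o+d*(((S+.0085*x-o)@x)/(d@x)); print(u,'hole edge y,z',(P-S)@y,P[2])
for u in (284.7,334.3):
    o,d=ray(c,u,258); P=o+d*(((S-o)@x)/(d@x)); print('slot edge',(P-S)@y,P[2])
E
python3 m2.py
```

```text
[[0.5538 0.0222 0.039 ]
 [0.5949 0.0275 0.039 ]
 [0.5544 0.0216 0.053 ]
 [0.5949 0.0268 0.053 ]] 0.04147718652760185 0.04082183678472578
board near edge [0.49516094 0.02982912 0.02      ] [0.65080906 0.04684751 0.02      ] 0.1565757459168144 yaw 6.239870617331854
tube top [0.52019738 0.0264318  0.076     ] [0.62629846 0.04038854 0.076     ] 0.10701509741430128 7.493775361268048
slot 7.317307201178256 [0.57437315 0.02485399 0.039     ]
slot2 7.381519873931759 [0.57462759 0.02419975 0.053     ]
slot centre [0.57450037 0.02452687 0.046     ] rcv origin [ 0.57744365 -0.00130599  0.046     ]
309 hole edge y,z -0.0005511662379488325 0.04390137723625426
325.4 hole edge y,z 0.01338279012938982 0.043807299348825934
309.3 hole edge y,z -0.000296312903349427 0.04389965654310071
slot edge -0.02055005313348222 0.04605949115465713
slot edge 0.020587203142647743 0.04578094881125597
```

```bash
cat > pg.py <<'E'
from h import *
yaw=18.3;f=np.array([np.cos(np.radians(yaw)),np.sin(np.radians(yaw)),0])
g=np.array([.4795,.3025,.046])-.006*f
R=frame(yaw,30)
E
python3 - <<'E'
from pg import *
mv(g+.019*R[:,2]-.10*R[:,2],R)
E
```

```text
offset [-11.66, -9.82, -5.96] twist [12.8, 64.18, -79.13]
```

>>> {"name": "apply_moves", "arguments": {
  "targets": [
    {"offset":[-11.7,-9.8,-6],"twist":[12.8,64.2,-79.1],"grip":8.5},
    {"offset":[-11.7,-9.8,-6],"twist":[12.8,64.2,-79.1],"grip":8.5},
    {"offset":[-11.7,-9.8,-6],"twist":[12.8,64.2,-79.1],"grip":8.5},
    {"offset":[-11.7,-9.8,-6],"twist":[12.8,64.2,-79.1],"grip":8.5},
    {"offset":[-11.7,-9.8,-6],"twist":[12.8,64.2,-79.1],"grip":8.5},
    {"offset":[-11.7,-9.8,-6],"twist":[12.8,64.2,-79.1],"grip":8.5},
    {"offset":[-11.7,-9.8,-6],"twist":[12.8,64.2,-79.1],"grip":8.5},
    {"offset":[-11.7,-9.8,-6],"twist":[12.8,64.2,-79.1],"grip":8.5}
  ]
}}

```text
clock: 3.55
ee_pos: [0.434, 0.2888, 0.1192]
ee_rot: [0.208, 0.661, 0.695, 0.19]
force: [-0.3, -0.8, -1.3]
grip_width: 0.999
```

Run:
```python
from pg import *
st(); mv(g+.019*R[:,2]-.10*R[:,2],R)
```

```text
t 3.55 pos [0.434  0.2888 0.1192] y [0.84  0.052 0.54 ] z [ 0.541 -0.011 -0.841] F [-0.3 -0.8 -1.3] M [0.   0.26 0.01] g 0.999 q [ 0.71  0.17  2.16 -0.82  0.51 -0.25]
offset [-0.08, -0.05, 0.33] twist [2.38, 10.19, -12.65]
```

>>> {"name": "apply_moves", "arguments": {
  "targets": [
    {"offset":[-0.1,0,0.3],"twist":[2.4,10.2,-12.6],"grip":8.5},
    {"offset":[-0.1,0,0.3],"twist":[2.4,10.2,-12.6],"grip":8.5},
    {"offset":[-0.1,0,0.3],"twist":[2.4,10.2,-12.6],"grip":8.5}
  ]
}}

```text
clock: 3.92
ee_pos: [0.4347, 0.2879, 0.1188]
ee_rot: [0.153, 0.567, 0.781, 0.211]
force: [-0.9, 0.3, -0.7]
grip_width: 0.999
```

Run:
```python
from pg import *
st(); c=save('wrist','w4.png'); mv(g+.019*R[:,2],R)
for n,P in [('grip',[.4795,.3025,.046]),('ball',[.4795-.03*f[0],.3025-.03*f[1],.046])]: print(n,proj(c,P))
```

```text
t 3.92 pos [0.4347 0.2879 0.1188] y [0.822 0.268 0.502] z [ 0.478  0.156 -0.865] F [-0.9  0.3 -0.7] M [-0.08  0.24  0.02] g 0.999 q [ 0.53  0.11  2.2  -0.33  0.33 -1.08]
offset [0.07, -0.2, 10.27] twist [0.23, 0.12, -0.07]
grip (np.float64(318.6537035830449), np.float64(261.9087166343503))
ball (np.float64(318.4720237739457), np.float64(223.32559463948323))
```

View pics/w4.png

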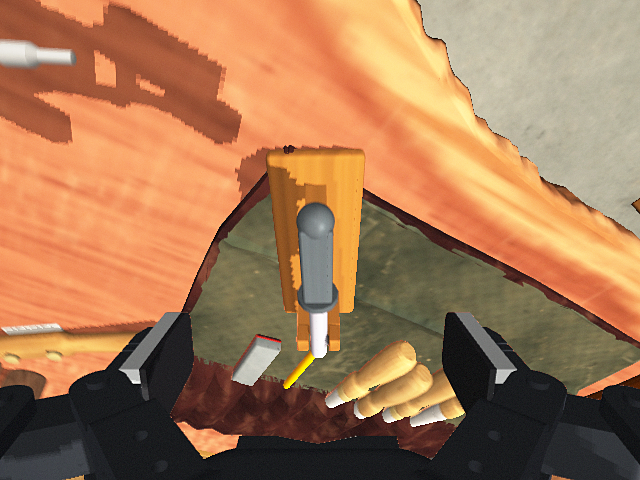

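Pin is centred between the jaws: ball at (316,221), predicted (318,223). Descending.

>>> {"name": "apply_moves", "arguments": {
  "targets": [
    {"offset":[0,-0.1,5],"twist":[0,0,0],"grip":8.5},
    {"offset":[0,-0.2,8],"twist":[0,0,0],"grip":8.5},
    {"offset":[0,-0.2,10.2],"twist":[0,0,0],"grip":8.5},
    {"offset":[0,-0.2,10.2],"twist":[0,0,0],"grip":8.5}
  ]
}}

```text
clock: 4.47
ee_pos: [0.4828, 0.3032, 0.0305]
ee_rot: [0.154, 0.565, 0.783, 0.211]
force: [-0.6, -0.7, -0.4]
grip_width: 0.995
```

Run:
```python
from pg import *
st(); c=save('wrist','w5.png'); c=save('scene','s5.png'); mv(g+.019*R[:,2],R)
cv2.imwrite('pics/z9.png',cv2.resize(cv2.cvtColor(c['img'][150:290,170:320],cv2.COLOR_RGB2BGR),None,fx=4,fy=4,interpolation=cv2.INTER_CUBIC))
```

```text
t 4.47 pos [0.4828 0.3032 0.0305] y [0.819 0.273 0.504] z [ 0.479  0.157 -0.864] F [-0.6 -0.7 -0.4] M [-0.08  0.22 -0.02] g 0.995 q [ 0.5   0.34  2.23 -1.01  0.11 -0.41]
offset [0.03, -0.06, 0.18] twist [0.34, 0.09, -0.05]
```

View pics/w5.png

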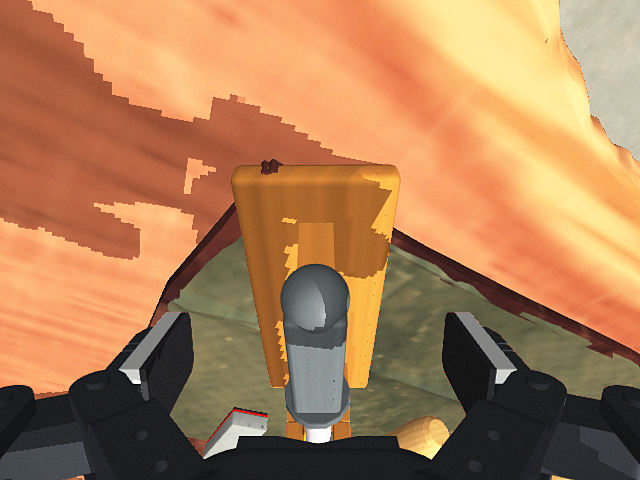

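View pics/z9.png

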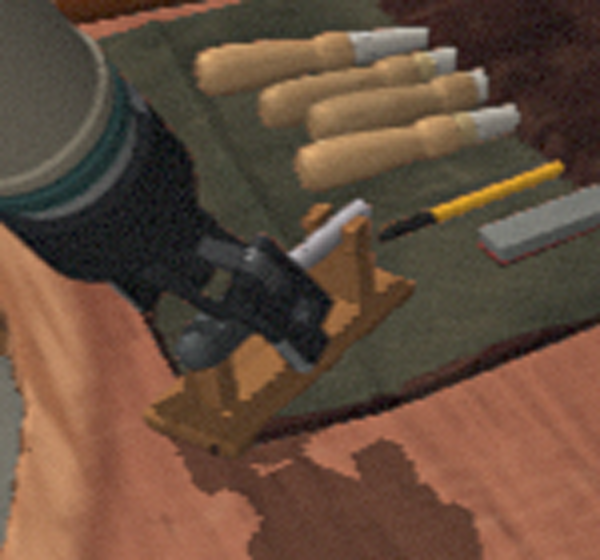

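Jaws straddle the grip. q5 is close to its limit, so I'll close here and lift straight up, which increases q5.

>>> {"name": "apply_moves", "arguments": {
  "newtons": 70,
  "targets": [
    {"offset":[0,0,0],"twist":[0,0,0],"grip":0.8},
    {"offset":[0,0,0],"twist":[0,0,0],"grip":0.8},
    {"offset":[0,0,0],"twist":[0,0,0],"grip":0.8},
    {"offset":[0,0,0],"twist":[0,0,0],"grip":0.8},
    {"offset":[0,0,0],"twist":[0,0,0],"grip":0.8},
    {"offset":[0,0,0],"twist":[0,0,0],"grip":0.8}
  ]
}}

```text
clock: 5.32
ee_pos: [0.4826, 0.3032, 0.0319]
ee_rot: [0.154, 0.566, 0.782, 0.212]
force: [-3.2, -0.8, 6.0]
grip_width: 0.198
```

Run:
```python
from pg import *
st(); print(ctrl.observe()['qpos'][4]);c=save('wrist','w6.png')
p=ctrl.observe()['ee_pos']
for dz in (.03,.06,.1): mv(p+[0,0,dz])
```

```text
t 5.33 pos [0.4826 0.3032 0.0319] y [0.819 0.27  0.506] z [ 0.481  0.157 -0.863] F [-3.2 -0.8  6. ] M [-0.05  0.16  0.01] g 0.198 q [ 0.5   0.33  2.23 -1.01  0.11 -0.41]
0.10773304351045813
offset [-0.0, 1.52, -2.59] twist [0.0, 0.0, 0.0]
offset [-0.0, 3.03, -5.18] twist [0.0, 0.0, 0.0]
offset [-0.01, 5.06, -8.63] twist [0.0, 0.0, 0.0]
```

View pics/w6.png

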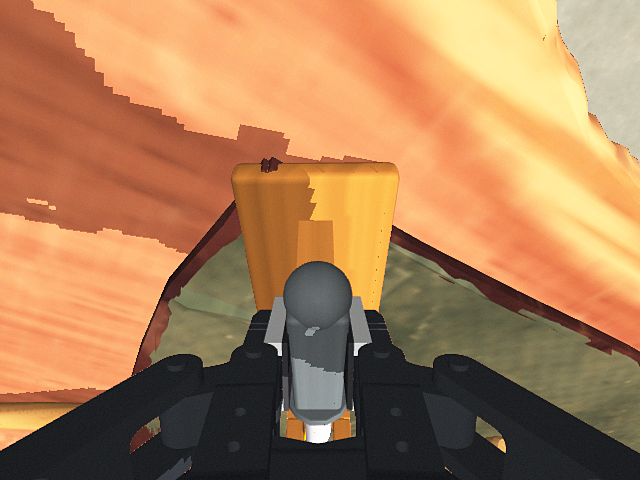

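Pin gripped (opening ≈17 mm), ball at (317,290) central. Lifting.

>>> {"name": "apply_moves", "arguments": {
  "targets": [
    {"offset":[0,1.5,-2.6],"twist":[0,0,0],"grip":0.8},
    {"offset":[0,3,-5.2],"twist":[0,0,0],"grip":0.8},
    {"offset":[0,5,-8.6],"twist":[0,0,0],"grip":0.8},
    {"offset":[0,5,-8.6],"twist":[0,0,0],"grip":0.8}
  ]
}}

```text
clock: 5.88
ee_pos: [0.4846, 0.3048, 0.1359]
ee_rot: [0.155, 0.566, 0.78, 0.216]
force: [0.8, 0.4, -1.8]
grip_width: 0.197
```

Run:
```python
from pg import *
st(); c=save('scene','s7.png');d=save('side','d7.png')
z=lambda im,x,y,w,h,f: cv2.resize(cv2.cvtColor(im[y:y+h,x:x+w],cv2.COLOR_RGB2BGR),None,fx=f,fy=f,interpolation=cv2.INTER_CUBIC)
cv2.imwrite('pics/z10.png',np.vstack([z(c['img'],170,130,160,70,5),z(d['img'],190,120,160,50,5)]))
mv([0.565,0.20,0.16],frame(-83,30))
```

```text
t 5.88 pos [0.4846 0.3048 0.1359] y [0.816 0.267 0.513] z [ 0.487  0.162 -0.858] F [ 0.8  0.4 -1.8] M [-0.17  0.37 -0.02] g 0.197 q [ 0.5   0.15  2.09 -0.25  0.37 -1.18]
offset [-12.35, 5.56, -0.12] twist [0.29, -50.76, 87.53]
```

View pics/z10.png

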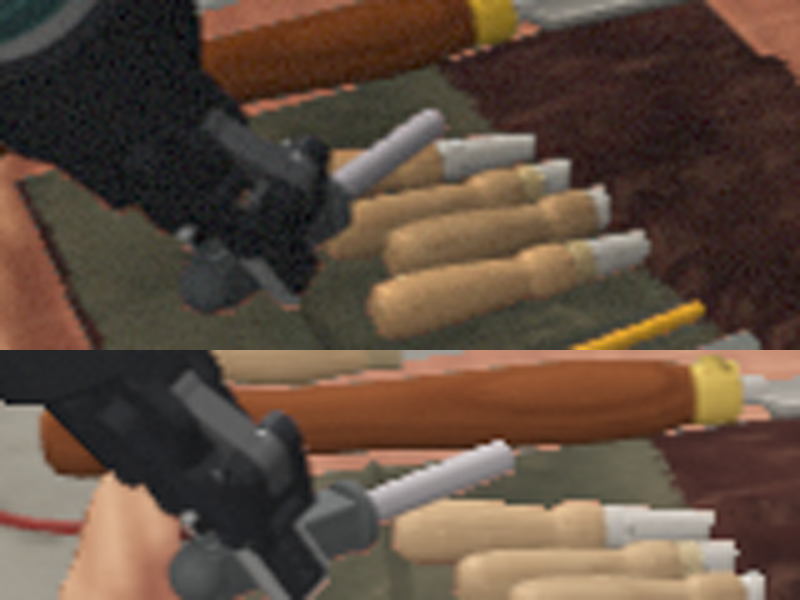

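Pin is held level-ish. Now swinging round to face the receiver.

>>> {"name": "apply_moves", "arguments": {
  "targets": [
    {"offset":[-12.3,5.6,-0.1],"twist":[0.3,-50.8,87.5],"grip":0.8},
    {"offset":[-12.3,5.6,-0.1],"twist":[0.3,-50.8,87.5],"grip":0.8},
    {"offset":[-12.3,5.6,-0.1],"twist":[0.3,-50.8,87.5],"grip":0.8},
    {"offset":[-12.3,5.6,-0.1],"twist":[0.3,-50.8,87.5],"grip":0.8},
    {"offset":[-12.3,5.6,-0.1],"twist":[0.3,-50.8,87.5],"grip":0.8},
    {"offset":[-12.3,5.6,-0.1],"twist":[0.3,-50.8,87.5],"grip":0.8},
    {"offset":[-12.3,5.6,-0.1],"twist":[0.3,-50.8,87.5],"grip":0.8},
    {"offset":[-12.3,5.6,-0.1],"twist":[0.3,-50.8,87.5],"grip":0.8}
  ]
}}

```text
clock: 6.98
ee_pos: [0.5641, 0.2004, 0.157]
ee_rot: [0.255, 0.947, 0.191, 0.049]
force: [0.0, -0.6, -0.9]
grip_width: 0.2
```

Run:
```python
from pg import *
st(); mv([0.565,0.20,0.15],frame(-83,30))
```

```text
t 6.97 pos [0.5641 0.2004 0.157 ] y [ 0.337 -0.797  0.502] z [ 0.19  -0.464 -0.865] F [ 0.  -0.6 -0.9] M [ 0.33  0.13 -0.01] g 0.2 q [ 0.53  0.43  1.59 -0.55  1.25  0.34]
offset [0.07, -0.29, 0.64] twist [0.17, -7.65, 13.77]
```

>>> {"name": "apply_moves", "arguments": {
  "targets": [
    {"offset":[0.1,-0.3,0.6],"twist":[0.2,-7.6,13.8],"grip":0.8},
    {"offset":[0.1,-0.3,0.6],"twist":[0.2,-7.6,13.8],"grip":0.8},
    {"offset":[0.1,-0.3,0.6],"twist":[0.2,-7.6,13.8],"grip":0.8}
  ]
}}

```text
clock: 7.35
ee_pos: [0.5653, 0.1999, 0.1472]
ee_rot: [0.259, 0.964, 0.06, 0.014]
force: [0.5, -0.0, -2.3]
grip_width: 0.198
```

Run:
```python
from pg import *
st()
for n in ['scene','side','wrist']: c=save(n,n+'8.png')
z=lambda im,x,y,w,h,f: cv2.resize(cv2.cvtColor(im[y:y+h,x:x+w],cv2.COLOR_RGB2BGR),None,fx=f,fy=f,interpolation=cv2.INTER_CUBIC)
c=load('scene8.png');d=load('side8.png')
cv2.imwrite('pics/z11.png',np.hstack([z(c['img'],230,130,200,200,2),z(d['img'],230,130,200,200,2)]))
```

```text
t 7.35 pos [0.5653 0.1999 0.1472] y [ 0.107 -0.859  0.501] z [ 0.059 -0.498 -0.865] F [ 0.5 -0.  -2.3] M [0.41 0.09 0.  ] g 0.198 q [ 0.51  0.5   1.49 -0.49  1.39  0.53]
```

View pics/z11.png

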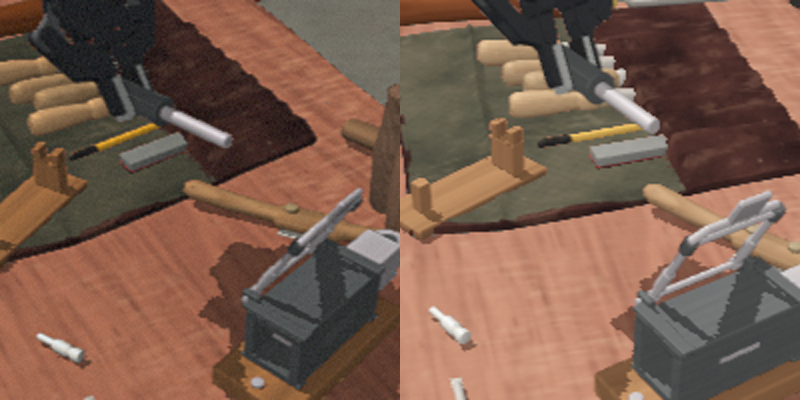

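View pics/wrist8.png

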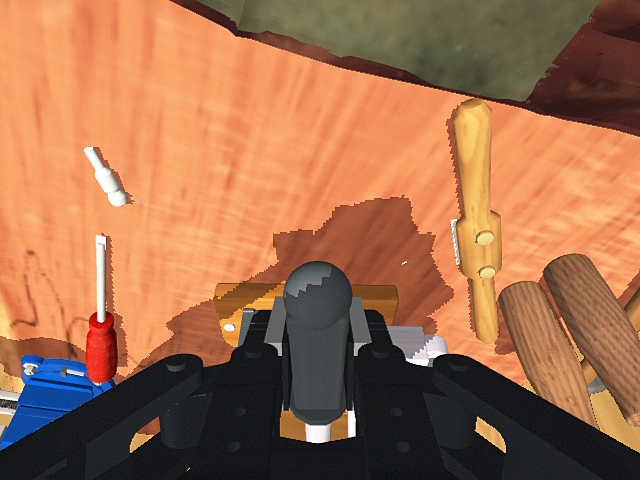

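Pin points at the receiver. Now I'll measure the pin's pose in the hand from the two fixed views.

Run:
```python
from pg import *
z=lambda im,x,y,w,h,f: cv2.resize(cv2.cvtColor(im[y:y+h,x:x+w],cv2.COLOR_RGB2BGR),None,fx=f,fy=f,interpolation=cv2.INTER_CUBIC)
c=load('scene8.png');d=load('side8.png')
cv2.imwrite('pics/z12.png',np.vstack([z(c['img'],285,165,70,45,8),z(d['img'],310,155,70,45,8)])[:600*2])
for nm,k,box in [('scene',c,(306,180,350,206)),('side',d,(325,165,364,200))]:
    x0,y0,x1,y1=box
    hsv=cv2.cvtColor(k['img'],cv2.COLOR_RGB2HSV); m=np.zeros(hsv.shape[:2],np.uint8)
    w=(hsv[...,2]>105)&(hsv[...,1]<50); m[y0:y1,x0:x1]=w[y0:y1,x0:x1]
    n,l,s,ce=cv2.connectedComponentsWithStats(m); j=1+np.argmax(s[1:,4]); pts=np.argwhere(l==j)[:,::-1].astype(np.float32)
    print(nm,s[j],cv2.minAreaRect(pts))
```

```text
scene [311 184  34  20 233] ((327.1000061035156, 192.3000030517578), (35.329872131347656, 6.708203315734863), 26.56505012512207)
side [327 171  33  26 340] ((344.8162536621094, 181.50271606445312), (37.64299011230469, 13.527950286865234), 36.02737808227539)
```

View pics/z12.png

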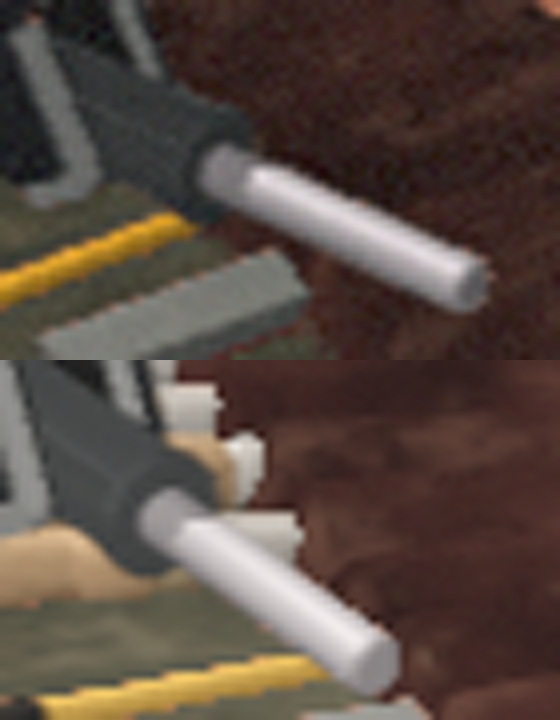

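Run:
```python
from pg import *
c=load('scene8.png');d=load('side8.png')
n,e=tri(c,(344.1,200.1),d,(356.9,192.3)); b,e2=tri(c,(311.6,186.1),d,(329.4,174.2))
v=n-b; print(n,e,b,e2,'len',np.linalg.norm(v),'yaw',np.degrees(np.arctan2(v[1],v[0])),'pitch',np.degrees(np.arcsin(v[2]/np.linalg.norm(v))))
s=ctrl.observe();T=rot(s['ee_rot']);print('nose in tool',T.T@(n-s['ee_pos']),'expected world nose if level', s['ee_pos'])
# expected from grasp: pin level at grasp pose
p0=np.array([.4826,.3032,.0319]); f18=f
N0=np.array([.4795,.3025,.046])+.102*f; 
T0=frame(18.3,30); T0[:,1]=[.819,.270,.506];T0[:,2]=[.481,.157,-.863];T0[:,0]=np.cross(T0[:,1],T0[:,2])
print('expected nose in tool',T0.T@(N0-p0)); print('exp world nose',s['ee_pos']+T@(T0.T@(N0-p0)),'axis', T@T0.T@f)
# wrist view: ball
w=load('wrist8.png'); B=s['ee_pos']+T@(T0.T@(N0-.132*f-p0)); print('ball proj exp',proj(w,B),'seen ~ (318,296)')
# calibration check of scene/side with slot/tube corners
```

```text
[0.57302737 0.09656676 0.16560567] 2.429365719009923e-06 [0.56369813 0.16288827 0.16483143] 5.7005096711635e-05 len 0.06697892497582886 yaw -81.99291994426629 pitch 0.6623252401792011
nose in tool [-0.00415417  0.09794974  0.03760061] expected world nose if level [0.56439034 0.1999103  0.14915185]
expected nose in tool [0.00045877 0.09236716 0.03783969]
exp world nose [0.57702202 0.1018117  0.16259986] axis [ 0.12459525 -0.99201871 -0.00665135]
ball proj exp (np.float64(323.88205804340595), np.float64(296.13295317380675)) seen ~ (318,296)
```

Run:
```python
from pg import *
s=ctrl.observe();T=rot(s['ee_rot']);w=load('wrist8.png')
print('cx',w['cx'],w['cy'])
for x in (-.002,-.001,0,.001): print(x,proj(w,s['ee_pos']+T@np.array([x,-.022,-.032])))
g=cv2.cvtColor(w['img'],cv2.COLOR_RGB2GRAY)
for v in (285,295,305): print(v,g[v,276:296].tolist(),g[v,340:360].tolist())
yaw=np.radians(-83.);x=np.array([np.cos(yaw),np.sin(yaw),0]);y=np.array([-x[1],x[0],0])
S=np.array([.5745,.0245,.046])
R=frame(-83,30)
for gap in (.015,):
    # nose gap before outer face ; nose at tool y .0950
    tip=S+.0064*y-gap*x
    tcp=tip-R@np.array([0,.0955,.0]); 
    # along x distance nose->tcp
    dn=R@np.array([0,.0955,.0377]); print('nose rel tcp in rcv x',dn@x,'z',dn[2])
    tcp=S+.0064*y-(gap+dn@x)*x; tcp[2]=.0319; print(tcp); mv(tcp+[0,0,.0],R)
```

```text
cx 317.3844235648064 245.339485056728
-0.002 (np.float64(316.0193564050139), np.float64(298.5789766841208))
-0.001 (np.float64(319.6092991057336), np.float64(298.5790556198077))
0 (np.float64(323.1993063902209), np.float64(298.5791345569149))
0.001 (np.float64(326.78937826021905), np.float64(298.57921349544205))
285 [83, 144, 140, 140, 135, 137, 136, 137, 114, 65, 83, 92, 96, 98, 103, 104, 105, 112, 113, 114] [56, 56, 59, 49, 59, 52, 50, 50, 46, 43, 43, 77, 73, 74, 71, 66, 70, 71, 70, 72]
295 [150, 153, 151, 151, 154, 149, 146, 75, 92, 104, 63, 64, 74, 64, 67, 64, 70, 127, 132, 133] [58, 59, 56, 58, 55, 53, 52, 54, 48, 49, 47, 41, 60, 86, 83, 84, 80, 81, 81, 80]
305 [98, 101, 101, 97, 102, 98, 100, 100, 78, 62, 66, 69, 73, 69, 74, 74, 78, 77, 78, 76] [61, 60, 58, 58, 53, 61, 56, 53, 47, 45, 41, 91, 106, 102, 99, 97, 100, 103, 103, 102]
nose rel tcp in rcv x 0.10155542606141389 z 0.015100842277326656
[0.56664776 0.1409666  0.0319    ]
offset [-0.49, -0.78, 13.09] twist [0.02, 0.03, 0.09]
```

```bash
cat > rc.py <<'E'
from h import *
a=np.radians(-83.);xr=np.array([np.cos(a),np.sin(a),0]);yr=np.array([-xr[1],xr[0],0])
S=np.array([.576,.0247,.046]); R=frame(-83,30)
def loc():
    s=ctrl.observe();T=rot(s['ee_rot']);d=s['ee_pos']-S
    F=s['force']
    print('t',round(s['clock'],2),'TCP rcv x %.2f y %.2f z %.2f mm'%(d@xr*1e3,d@yr*1e3,s['ee_pos'][2]*1e3),'noseX(rel face) %.1f'%((d@xr+.1016)*1e3),'F rcv',np.round([F@xr,F@yr,F[2]],1),'M',np.round(s['wrist_torque'],2),'tilt',np.round(np.degrees(np.arctan2(T[2,1],-T[2,2])),2),'yaw',np.round(np.degrees(np.arctan2(T[1,1],T[0,1])),2),'g',round(s['grip_width'],3))
def to(x,y,z,R1=R):
    "tcp in rcv mm"
    mv(S*[1,1,0]+xr*x/1e3+yr*y/1e3+[0,0,z/1e3],R1)
E
python3 - <<'E'
from rc import *
loc(); to(-101.6-15,6.4,31.6)
A=load('scene0.png');B=load('side0.png')
print('punch',tri(A,(261,303),B,(256,293)))
E
```

```text
t 7.5 TCP rcv x -175.32 y 9.83 z 149.15 mm noseX(rel face) -73.7 F rcv [ 0.8 -0.2 -1.2] M [0.42 0.08 0.03] tilt 30.02 yaw -82.9 g 0.197
offset [-0.33, -0.8, 13.12] twist [0.02, 0.03, 0.09]
punch (array([0.42924845, 0.14041654, 0.00354914]), np.float64(0.0009219166181307888))
```

>>> {"name": "apply_moves", "arguments": {
  "targets": [
    {"offset":[-0.3,-0.8,6],"twist":[0,0,0],"grip":0.8},
    {"offset":[-0.3,-0.8,10],"twist":[0,0,0],"grip":0.8},
    {"offset":[-0.3,-0.8,13.1],"twist":[0,0,0.1],"grip":0.8},
    {"offset":[-0.3,-0.8,13.1],"twist":[0,0,0.1],"grip":0.8},
    {"offset":[-0.3,-0.8,13.1],"twist":[0,0,0.1],"grip":0.8}
  ]
}}

```text
clock: 8.12
ee_pos: [0.5691, 0.1421, 0.0329]
ee_rot: [0.258, 0.964, 0.059, 0.017]
force: [1.4, -0.3, -2.3]
grip_width: 0.192
```

Run:
```python
from rc import *
loc(); to(-101.6+3,6.4,31.6)
c=save('scene','s9.png');d=save('side','d9.png');w=save('wrist','w9.png')
z=lambda im,x,y,w,h,f: cv2.resize(cv2.cvtColor(im[y:y+h,x:x+w],cv2.COLOR_RGB2BGR),None,fx=f,fy=f,interpolation=cv2.INTER_CUBIC)
cv2.imwrite('pics/z13.png',np.hstack([z(c['img'],300,190,130,150,3),z(d['img'],310,190,130,150,3)]))
```

```text
t 8.12 TCP rcv x -117.33 y 7.49 z 32.92 mm noseX(rel face) -15.7 F rcv [ 0.5  1.4 -2.3] M [ 0.41  0.09 -0.  ] tilt 29.99 yaw -83.03 g 0.192
offset [-0.11, 1.56, 1.05] twist [-0.01, -0.1, -0.02]
```

View pics/z13.png

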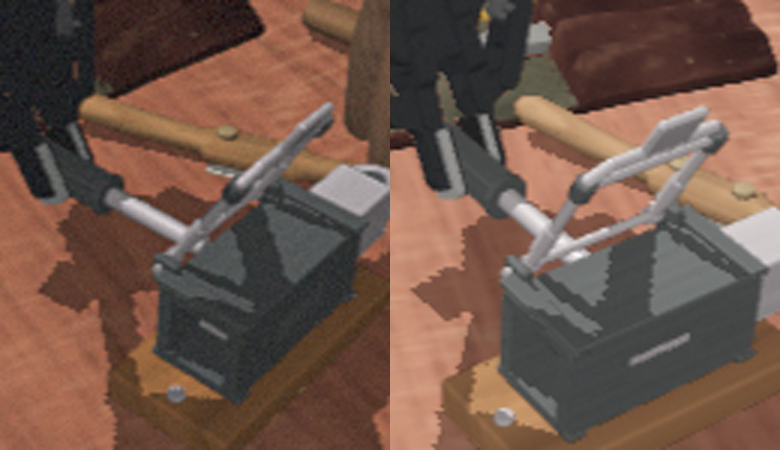

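View pics/w9.png

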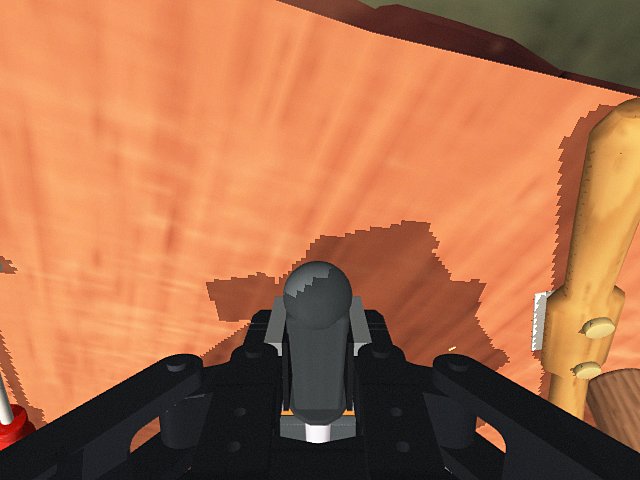

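Run:
```python
from rc import *
to(-101.6-6,6.4,31.2);to(-101.6-2,6.4,31.2);to(-101.6+2,6.4,31.2)
```

```text
offset [-0.15, 0.77, 0.68] twist [-0.04, -0.16, -0.04]
offset [-0.15, 1.12, 0.88] twist [-0.04, -0.16, -0.04]
offset [-0.15, 1.47, 1.08] twist [-0.04, -0.16, -0.04]
```

>>> {"name": "apply_moves", "arguments": {
  "newtons": 50,
  "targets": [
    {"offset":[-0.15,0.77,0.68],"twist":[0,0,0],"grip":0.8},
    {"offset":[-0.15,0.77,0.68],"twist":[0,0,0],"grip":0.8},
    {"offset":[-0.15,1.12,0.88],"twist":[0,0,0],"grip":0.8}
  ]
}}

```text
clock: 8.65
ee_pos: [0.5698, 0.1283, 0.0313]
ee_rot: [0.258, 0.964, 0.059, 0.017]
force: [-0.2, -0.5, -1.8]
grip_width: 0.193
```

Run:
```python
from rc import *
loc();to(-101.6+1,6.4,31.2);to(-101.6+4,6.4,31.2)
```

```text
t 8.65 TCP rcv x -103.55 y 6.46 z 31.35 mm noseX(rel face) -1.9 F rcv [ 0.4 -0.2 -1.8] M [0.43 0.04 0.  ] tilt 29.95 yaw -83.06 g 0.193
offset [-0.01, 0.25, 0.16] twist [-0.05, -0.18, -0.05]
offset [-0.01, 0.51, 0.31] twist [-0.05, -0.18, -0.05]
```

>>> {"name": "apply_moves", "arguments": {
  "targets": [
    {"offset":[0,0.25,0.16],"twist":[0,0,0],"grip":0.8},
    {"offset":[0,0.5,0.3],"twist":[0,0,0],"grip":0.8}
  ]
}}

```text
clock: 8.9
ee_pos: [0.5707, 0.1223, 0.0314]
ee_rot: [0.258, 0.964, 0.059, 0.018]
force: [-0.4, 0.7, -0.2]
grip_width: 0.194
```

Run:
```python
from rc import *
loc();to(-101.6+6,6.4,31.2);to(-101.6+8,6.4,31.2)
```

```text
t 8.9 TCP rcv x -97.50 y 6.64 z 31.42 mm noseX(rel face) 4.1 F rcv [-0.7 -0.4 -0.2] M [ 0.29  0.02 -0.04] tilt 29.96 yaw -83.06 g 0.194
offset [-0.02, 0.15, 0.11] twist [-0.04, -0.2, -0.05]
offset [-0.02, 0.33, 0.21] twist [-0.04, -0.2, -0.05]
```

Force shows the nose resting lightly on the slot's lower lip (+1.6 N at the nose). I'll raise ~0.8 mm and continue.

Run:
```python
from rc import *
to(-101.6+4,6.4,32.2);to(-101.6+6,6.4,32.2);to(-101.6+8,6.4,32.2)
```

```text
offset [-0.02, 0.03, -0.07] twist [-0.04, -0.2, -0.05]
offset [-0.02, 0.2, 0.03] twist [-0.04, -0.2, -0.05]
offset [-0.02, 0.38, 0.13] twist [-0.04, -0.2, -0.05]
```

>>> {"name": "apply_moves", "arguments": {
  "targets": [
    {"offset":[0,0.03,-0.07],"twist":[0,-0.2,0],"grip":0.8},
    {"offset":[0,0.2,0.03],"twist":[0,-0.2,0],"grip":0.8}
  ]
}}

```text
clock: 9.15
ee_pos: [0.5711, 0.1204, 0.0321]
ee_rot: [0.258, 0.964, 0.059, 0.016]
force: [-0.1, 0.7, -1.9]
grip_width: 0.201
```

Run:
```python
from rc import *
loc();to(-101.6+8,6.4,32.2);to(-101.6+9,6.4,32.2);to(-101.6+10,6.4,32.2)
```

```text
t 9.15 TCP rcv x -95.62 y 6.82 z 32.14 mm noseX(rel face) 6.0 F rcv [-0.7 -0.  -1.9] M [ 0.39  0.05 -0.03] tilt 29.95 yaw -83.06 g 0.201
offset [-0.04, 0.18, 0.1] twist [-0.05, -0.0, -0.06]
offset [-0.04, 0.26, 0.15] twist [-0.05, -0.0, -0.06]
offset [-0.04, 0.35, 0.2] twist [-0.05, -0.0, -0.06]
```

>>> {"name": "apply_moves", "arguments": {
  "targets": [
    {"offset":[-0.03,0.18,0.1],"twist":[0,0,0],"grip":0.8},
    {"offset":[-0.03,0.26,0.15],"twist":[0,0,0],"grip":0.8}
  ]
}}

```text
clock: 9.4
ee_pos: [0.5711, 0.1173, 0.0321]
ee_rot: [0.258, 0.964, 0.059, 0.016]
force: [-0.2, -0.0, -1.3]
grip_width: 0.195
```

Run:
```python
from rc import *
loc();to(-101.6+10,6.4,32.2);to(-101.6+11,6.4,32.2);to(-101.6+12,6.4,32.2)
```

```text
t 9.4 TCP rcv x -92.47 y 6.38 z 32.07 mm noseX(rel face) 9.1 F rcv [-0.  -0.2 -1.3] M [0.39 0.03 0.03] tilt 29.96 yaw -83.06 g 0.195
offset [0.0, 0.08, 0.03] twist [-0.04, 0.01, -0.05]
offset [0.0, 0.17, 0.08] twist [-0.04, 0.01, -0.05]
offset [0.0, 0.25, 0.13] twist [-0.04, 0.01, -0.05]
```

>>> {"name": "apply_moves", "arguments": {
  "targets": [
    {"offset":[0,0.1,0.05],"twist":[0,0,0],"grip":0.8},
    {"offset":[0,0.22,0.12],"twist":[0,0,0],"grip":0.8}
  ]
}}

```text
clock: 9.65
ee_pos: [0.5713, 0.1147, 0.0321]
ee_rot: [0.258, 0.964, 0.059, 0.016]
force: [0.6, 0.5, -1.2]
grip_width: 0.197
```

Run:
```python
from rc import *
loc();to(-101.6+13,6.4,32.2);to(-101.6+14,6.4,32.2);to(-101.6+16,6.4,32.2)
```

```text
t 9.65 TCP rcv x -89.89 y 6.35 z 32.10 mm noseX(rel face) 11.7 F rcv [-0.5  0.7 -1.2] M [0.42 0.06 0.  ] tilt 29.96 yaw -83.06 g 0.197
offset [0.01, 0.12, 0.06] twist [-0.04, 0.01, -0.05]
offset [0.01, 0.2, 0.11] twist [-0.04, 0.01, -0.05]
offset [0.01, 0.38, 0.21] twist [-0.04, 0.01, -0.05]
```

>>> {"name": "apply_moves", "arguments": {
  "targets": [
    {"offset":[0,0.12,0.06],"twist":[0,0,0],"grip":0.8},
    {"offset":[0,0.2,0.11],"twist":[0,0,0],"grip":0.8}
  ]
}}

```text
clock: 9.9
ee_pos: [0.5716, 0.1123, 0.0322]
ee_rot: [0.258, 0.964, 0.058, 0.016]
force: [0.5, -0.7, -1.1]
grip_width: 0.199
```

Run:
```python
from rc import *
loc();to(-101.6+15,6.4,32.2);to(-101.6+16,6.4,32.2);to(-101.6+18,6.4,32.2)
```

```text
t 9.9 TCP rcv x -87.50 y 6.34 z 32.17 mm noseX(rel face) 14.1 F rcv [ 0.8  0.4 -1.1] M [ 0.48  0.09 -0.02] tilt 29.96 yaw -83.06 g 0.199
offset [0.01, 0.08, 0.04] twist [-0.04, 0.01, -0.05]
offset [0.01, 0.17, 0.09] twist [-0.04, 0.01, -0.05]
offset [0.01, 0.34, 0.19] twist [-0.04, 0.01, -0.05]
```

No resistance yet, so it is probably entering the hole. I'll keep advancing gently.

>>> {"name": "apply_moves", "arguments": {
  "targets": [
    {"offset":[0,0.17,0.09],"twist":[0,0,0],"grip":0.8},
    {"offset":[0,0.34,0.19],"twist":[0,0,0],"grip":0.8}
  ]
}}

```text
clock: 10.15
ee_pos: [0.5721, 0.1083, 0.0322]
ee_rot: [0.258, 0.964, 0.059, 0.016]
force: [0.3, 0.8, -1.2]
grip_width: 0.195
```

Run:
```python
from rc import *
loc();to(-101.6+20,6.4,32.2);to(-101.6+22,6.4,32.2);to(-101.6+24,6.4,32.2)
c=save('scene','s10.png');d=save('side','d10.png')
z=lambda im,x,y,w,h,f: cv2.resize(cv2.cvtColor(im[y:y+h,x:x+w],cv2.COLOR_RGB2BGR),None,fx=f,fy=f,interpolation=cv2.INTER_CUBIC)
cv2.imwrite('pics/z14.png',np.hstack([z(c['img'],300,190,130,150,3),z(d['img'],310,190,130,150,3)]))
```

```text
t 10.15 TCP rcv x -83.47 y 6.34 z 32.23 mm noseX(rel face) 18.1 F rcv [-0.8  0.4 -1.2] M [0.35 0.04 0.02] tilt 29.96 yaw -83.06 g 0.195
offset [0.01, 0.16, 0.1] twist [-0.04, 0.01, -0.05]
offset [0.01, 0.33, 0.2] twist [-0.04, 0.01, -0.05]
offset [0.01, 0.51, 0.3] twist [-0.04, 0.01, -0.05]
```

View pics/z14.png

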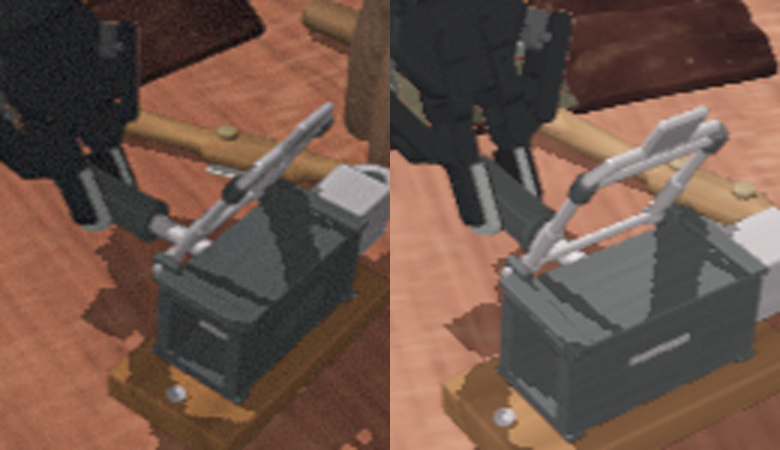

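>>> {"name": "apply_moves", "arguments": {
  "targets": [
    {"offset":[0,0.17,0.1],"twist":[0,0,0],"grip":0.8},
    {"offset":[0,0.34,0.2],"twist":[0,0,0],"grip":0.8}
  ]
}}

```text
clock: 10.5
ee_pos: [0.5726, 0.1041, 0.0322]
ee_rot: [0.258, 0.964, 0.058, 0.016]
force: [0.6, -0.6, -2.6]
grip_width: 0.198
```

Run:
```python
from rc import *
loc();to(-101.6+24,6.4,32.2);to(-101.6+27,6.4,32.2);to(-101.6+30,6.4,32.2)
```

```text
t 10.5 TCP rcv x -79.27 y 6.26 z 32.21 mm noseX(rel face) 22.3 F rcv [ 0.6  0.5 -2.6] M [ 0.44  0.04 -0.01] tilt 29.97 yaw -83.07 g 0.198
offset [0.01, 0.14, 0.08] twist [-0.03, 0.03, -0.06]
offset [0.01, 0.4, 0.23] twist [-0.03, 0.03, -0.06]
offset [0.01, 0.66, 0.38] twist [-0.03, 0.03, -0.06]
```

>>> {"name": "apply_moves", "arguments": {
  "targets": [
    {"offset":[0,0.2,0.12],"twist":[0,0,0],"grip":0.8},
    {"offset":[0,0.4,0.23],"twist":[0,0,0],"grip":0.8},
    {"offset":[0,0.6,0.35],"twist":[0,0,0],"grip":0.8}
  ]
}}

```text
clock: 10.88
ee_pos: [0.5734, 0.0971, 0.0322]
ee_rot: [0.258, 0.964, 0.058, 0.016]
force: [0.4, 0.6, -1.8]
grip_width: 0.196
```

Run:
```python
from rc import *
loc();to(-101.6+32,6.4,32.2);to(-101.6+35,6.4,32.2);to(-101.6+38,6.4,32.2)
```

```text
t 10.88 TCP rcv x -72.16 y 6.25 z 32.18 mm noseX(rel face) 29.4 F rcv [-0.5  0.4 -1.8] M [ 0.43 -0.04  0.02] tilt 29.97 yaw -83.07 g 0.196
offset [0.02, 0.22, 0.13] twist [-0.03, 0.03, -0.06]
offset [0.02, 0.48, 0.28] twist [-0.03, 0.03, -0.06]
offset [0.02, 0.74, 0.43] twist [-0.03, 0.03, -0.06]
```

>>> {"name": "apply_moves", "arguments": {
  "targets": [
    {"offset":[0,0.25,0.14],"twist":[0,0,0],"grip":0.8},
    {"offset":[0,0.5,0.29],"twist":[0,0,0],"grip":0.8},
    {"offset":[0,0.75,0.43],"twist":[0,0,0],"grip":0.8}
  ]
}}

```text
clock: 11.25
ee_pos: [0.5745, 0.0883, 0.0322]
ee_rot: [0.258, 0.964, 0.058, 0.016]
force: [0.4, -0.7, -1.4]
grip_width: 0.195
```

Run:
```python
from rc import *
loc();to(-101.6+41,6.4,32.2);to(-101.6+44,6.4,32.2);to(-101.6+47,6.4,32.2)
```

```text
t 11.25 TCP rcv x -63.29 y 6.23 z 32.19 mm noseX(rel face) 38.3 F rcv [ 0.8  0.3 -1.4] M [ 0.36  0.08 -0.06] tilt 29.97 yaw -83.07 g 0.195
offset [0.02, 0.23, 0.13] twist [-0.03, 0.03, -0.06]
offset [0.02, 0.49, 0.28] twist [-0.03, 0.03, -0.06]
offset [0.02, 0.75, 0.43] twist [-0.03, 0.03, -0.06]
```

>>> {"name": "apply_moves", "arguments": {
  "targets": [
    {"offset":[0,0.25,0.14],"twist":[0,0,0],"grip":0.8},
    {"offset":[0,0.5,0.29],"twist":[0,0,0],"grip":0.8},
    {"offset":[0,0.75,0.43],"twist":[0,0,0],"grip":0.8}
  ]
}}

```text
clock: 11.62
ee_pos: [0.5755, 0.0795, 0.0322]
ee_rot: [0.258, 0.964, 0.058, 0.016]
force: [0.4, -0.5, -2.0]
grip_width: 0.196
```

Run:
```python
from rc import *
loc();to(-101.6+50,6.4,32.2);to(-101.6+53,6.4,32.2);to(-101.6+56,6.4,32.2)
c=save('scene','s11.png');d=save('side','d11.png')
z=lambda im,x,y,w,h,f: cv2.resize(cv2.cvtColor(im[y:y+h,x:x+w],cv2.COLOR_RGB2BGR),None,fx=f,fy=f,interpolation=cv2.INTER_CUBIC)
cv2.imwrite('pics/z15.png',np.hstack([z(c['img'],300,190,130,150,3),z(d['img'],310,190,130,150,3)]))
```

```text
t 11.62 TCP rcv x -54.43 y 6.21 z 32.20 mm noseX(rel face) 47.2 F rcv [ 0.5  0.3 -2. ] M [0.43 0.05 0.  ] tilt 29.97 yaw -83.07 g 0.196
offset [0.02, 0.25, 0.14] twist [-0.03, 0.03, -0.06]
offset [0.02, 0.5, 0.29] twist [-0.03, 0.03, -0.06]
offset [0.02, 0.76, 0.44] twist [-0.03, 0.03, -0.06]
```

View pics/z15.png

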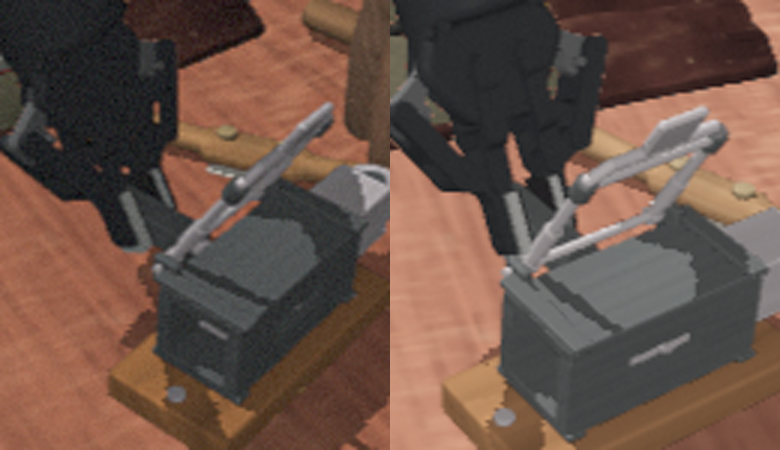

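>>> {"name": "apply_moves", "arguments": {
  "targets": [
    {"offset":[0,0.25,0.14],"twist":[0,0,0],"grip":0.8},
    {"offset":[0,0.5,0.29],"twist":[0,0,0],"grip":0.8},
    {"offset":[0,0.75,0.43],"twist":[0,0,0],"grip":0.8}
  ]
}}

```text
clock: 12.1
ee_pos: [0.5765, 0.0706, 0.0322]
ee_rot: [0.258, 0.964, 0.058, 0.016]
force: [-0.1, -0.8, -1.7]
grip_width: 0.196
```

Run:
```python
from rc import *
loc();to(-101.6+59,6.4,32.2);to(-101.6+61,6.4,32.2);to(-101.6+63,6.4,32.2)
```

```text
t 12.1 TCP rcv x -45.46 y 6.08 z 32.23 mm noseX(rel face) 56.1 F rcv [ 0.8 -0.2 -1.7] M [0.42 0.09 0.01] tilt 29.98 yaw -83.09 g 0.196
offset [0.03, 0.25, 0.15] twist [-0.02, 0.05, -0.07]
offset [0.03, 0.42, 0.25] twist [-0.02, 0.05, -0.07]
offset [0.03, 0.59, 0.35] twist [-0.02, 0.05, -0.07]
```

>>> {"name": "apply_moves", "arguments": {
  "targets": [
    {"offset":[0,0.17,0.1],"twist":[0,0,0],"grip":0.8},
    {"offset":[0,0.34,0.2],"twist":[0,0,0],"grip":0.8},
    {"offset":[0,0.5,0.29],"twist":[0,0,0],"grip":0.8}
  ]
}}

```text
clock: 12.48
ee_pos: [0.5772, 0.0647, 0.0323]
ee_rot: [0.258, 0.964, 0.058, 0.016]
force: [0.8, -0.3, -2.5]
grip_width: 0.201
```

Run:
```python
from rc import *
loc();to(-101.6+64,6.4,32.2);to(-101.6+65,6.4,32.2);to(-101.6+66,6.4,32.2)
c=save('scene','s12.png');d=save('side','d12.png')
z=lambda im,x,y,w,h,f: cv2.resize(cv2.cvtColor(im[y:y+h,x:x+w],cv2.COLOR_RGB2BGR),None,fx=f,fy=f,interpolation=cv2.INTER_CUBIC)
cv2.imwrite('pics/z16.png',np.hstack([z(c['img'],300,190,130,150,3),z(d['img'],310,190,130,150,3)]))
```

```text
t 12.47 TCP rcv x -39.56 y 6.09 z 32.25 mm noseX(rel face) 62.0 F rcv [ 0.4  0.8 -2.5] M [0.36 0.05 0.06] tilt 29.98 yaw -83.08 g 0.201
offset [0.03, 0.17, 0.1] twist [-0.02, 0.05, -0.07]
offset [0.03, 0.25, 0.15] twist [-0.02, 0.05, -0.07]
offset [0.03, 0.34, 0.2] twist [-0.02, 0.05, -0.07]
```

View pics/z16.png

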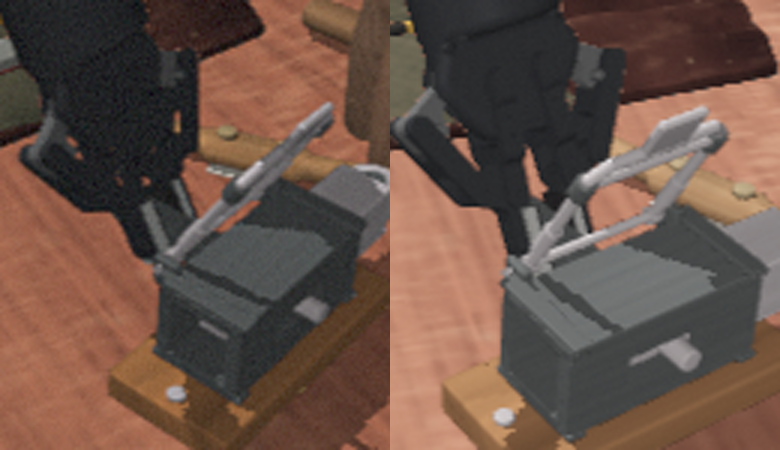

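Nose now shows out of the far slot at (685,352) in the crop, so it is through the drawbar. The last few millimetres go in 1 mm steps.

>>> {"name": "apply_moves", "arguments": {
  "targets": [
    {"offset":[0,0.1,0.06],"twist":[0,0,0],"grip":0.8},
    {"offset":[0,0.2,0.12],"twist":[0,0,0],"grip":0.8},
    {"offset":[0,0.28,0.16],"twist":[0,0,0],"grip":0.8}
  ]
}}

```text
clock: 12.95
ee_pos: [0.5776, 0.0614, 0.0323]
ee_rot: [0.258, 0.964, 0.058, 0.016]
force: [-0.0, 0.1, -2.2]
grip_width: 0.2
```

Run:
```python
from rc import *
loc();to(-101.6+67,6.2,32.2);to(-101.6+68,6.2,32.2);to(-101.6+69,6.2,32.2)
```

```text
t 12.95 TCP rcv x -36.21 y 6.03 z 32.25 mm noseX(rel face) 65.4 F rcv [-0.1 -0.  -2.2] M [0.44 0.01 0.02] tilt 29.98 yaw -83.09 g 0.2
offset [0.02, 0.14, 0.08] twist [-0.02, 0.06, -0.08]
offset [0.02, 0.22, 0.13] twist [-0.02, 0.06, -0.08]
offset [0.02, 0.31, 0.18] twist [-0.02, 0.06, -0.08]
```

>>> {"name": "apply_moves", "arguments": {
  "targets": [
    {"offset":[0,0.1,0.06],"twist":[0,0,0],"grip":0.8},
    {"offset":[0,0.19,0.11],"twist":[0,0,0],"grip":0.8}
  ]
}}

```text
clock: 13.2
ee_pos: [0.5778, 0.0595, 0.0322]
ee_rot: [0.258, 0.964, 0.058, 0.016]
force: [0.1, 2.9, -0.2]
grip_width: 0.194
```

Run:
```python
from rc import *
loc()
```

```text
t 13.2 TCP rcv x -34.28 y 6.05 z 32.15 mm noseX(rel face) 67.3 F rcv [-2.9  0.5 -0.2] M [ 0.65  0.09 -0.06] tilt 29.94 yaw -83.12 g 0.194
```

Contact with the face: −2.9 N. One more small push.

>>> {"name": "apply_moves", "arguments": {
  "targets": [
    {"offset":[0,0.09,0.05],"twist":[0,0,0],"grip":0.8},
    {"offset":[0,0.09,0.05],"twist":[0,0,0],"grip":0.8}
  ]
}}

```text
clock: 13.45
ee_pos: [0.5779, 0.0595, 0.0322]
ee_rot: [0.257, 0.965, 0.058, 0.016]
force: [-0.2, 4.3, -1.7]
grip_width: 0.197
```

Run:
```python
from rc import *
loc()
c=save('scene','s13.png');d=save('side','d13.png');w=save('wrist','w13.png')
z=lambda im,x,y,w,h,f: cv2.resize(cv2.cvtColor(im[y:y+h,x:x+w],cv2.COLOR_RGB2BGR),None,fx=f,fy=f,interpolation=cv2.INTER_CUBIC)
cv2.imwrite('pics/z17.png',np.hstack([z(c['img'],300,190,130,150,3),z(d['img'],310,190,130,150,3)]))
```

```text
t 13.45 TCP rcv x -34.26 y 6.16 z 32.16 mm noseX(rel face) 67.3 F rcv [-4.3  0.3 -1.7] M [ 0.85  0.2  -0.11] tilt 29.83 yaw -83.17 g 0.197
```

View pics/z17.png

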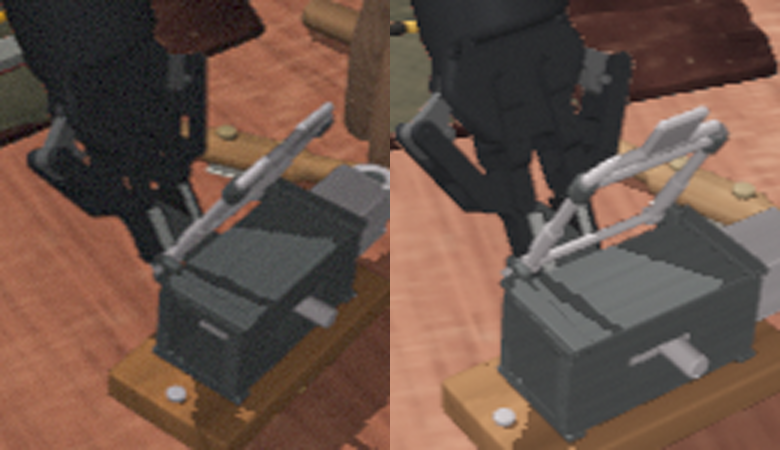

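View pics/w13.png

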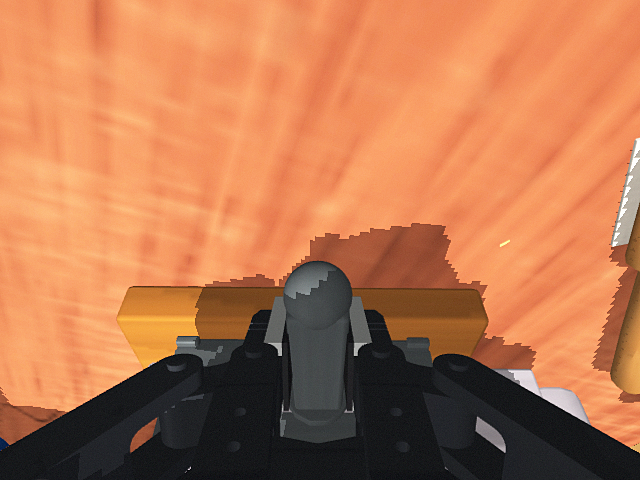

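Collar is against the near face at about 4 N, within 0.3 mm of the expected depth, and the nose sticks out the far side at (690,355). Ring is still open. Releasing and backing off.

>>> {"name": "apply_moves", "arguments": {
  "targets": [
    {"offset":[0,0,0],"twist":[0,0,0],"grip":4.5},
    {"offset":[0,0,0],"twist":[0,0,0],"grip":4.5},
    {"offset":[0,0,0],"twist":[0,0,0],"grip":4.5},
    {"offset":[0,0,0],"twist":[0,0,0],"grip":4.5},
    {"offset":[0,0,-3],"twist":[0,0,0],"grip":4.5},
    {"offset":[0,0,-8],"twist":[0,0,0],"grip":4.5},
    {"offset":[0,0,-13],"twist":[0,0,0],"grip":4.5},
    {"offset":[0,0,-13],"twist":[0,0,0],"grip":4.5}
  ]
}}

```text
clock: 14.6
ee_pos: [0.5724, 0.1258, 0.1486]
ee_rot: [0.256, 0.965, 0.058, 0.02]
force: [0.1, 0.2, -0.9]
grip_width: 0.53
```

Run:
```python
from rc import *
loc()
c=save('scene','s14.png');d=save('side','d14.png');w=save('wrist','w14.png')
z=lambda im,x,y,w,h,f: cv2.resize(cv2.cvtColor(im[y:y+h,x:x+w],cv2.COLOR_RGB2BGR),None,fx=f,fy=f,interpolation=cv2.INTER_CUBIC)
cv2.imwrite('pics/z18.png',np.hstack([z(c['img'],300,190,130,150,3),z(d['img'],310,190,130,150,3)]))
```

```text
t 14.6 TCP rcv x -100.83 y 8.76 z 148.59 mm noseX(rel face) 0.8 F rcv [-0.2  0.2 -0.9] M [ 0.22  0.01 -0.02] tilt 29.74 yaw -83.3 g 0.53
```

View pics/z18.png

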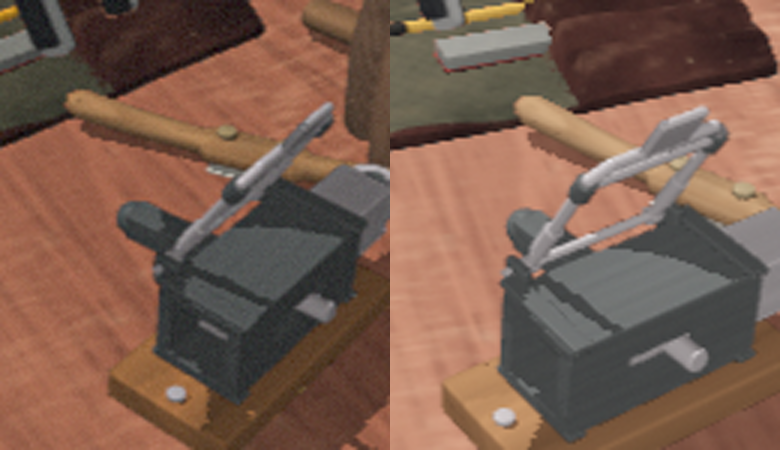

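View pics/w14.png

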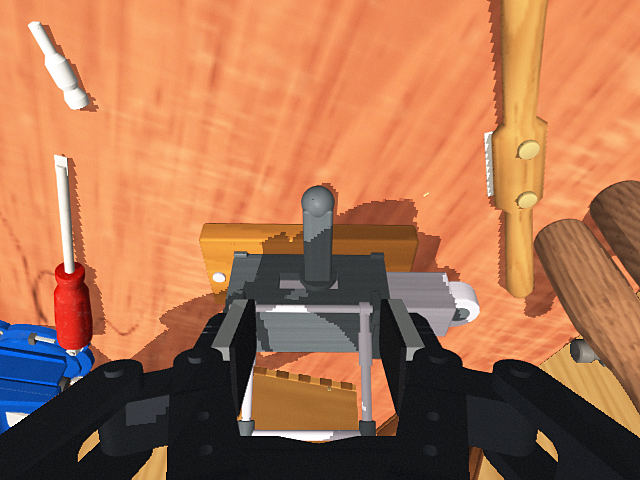

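Pin stays home after release (collar at (318,283), nose still protruding), and the ring is still up. Now locating the tab.

Run:
```python
from rc import *
c=load('scene14.png') if 0 else load('s14.png');d=load('d14.png')
z=lambda im,x,y,w,h,f: cv2.resize(cv2.cvtColor(im[y:y+h,x:x+w],cv2.COLOR_RGB2BGR),None,fx=f,fy=f,interpolation=cv2.INTER_CUBIC)
cv2.imwrite('pics/z19.png',np.hstack([z(c['img'],345,210,75,75,5.3),z(d['img'],345,215,85,75,4.7)[:397] if 0 else cv2.resize(z(d['img'],350,215,75,75,5.3),(397,397))]))
O=S*[1,1,0]+.026*xr
for th in (2.65,2.75,2.85,2.9):
    ph=th-.65
    for r in (.088,.101,.112):
        P=O+xr*(-.032-np.cos(ph)*r)+[0,0,.074+np.sin(ph)*r]; print(th,r,np.round(P,3),'scene',np.round((np.array(proj(c,P))-[345,210])*5.3),'side',np.round((np.array(proj(d,P))-[350,215])*5.3+[397,0]))
for yy in (-.036,.036):
    P=O-.032*xr+yy*yr+[0,0,.074];print('hinge',yy,np.round((np.array(proj(c,P))-[345,210])*5.3),np.round((np.array(proj(d,P))-[350,215])*5.3+[397,0]))
```

```text
Traceback (most recent call last):
ValueError: all the input array dimensions except for the concatenation axis must match exactly, but along dimension 0, the array at index 0 has size 398 and the array at index 1 has size 397
```

Run:
```python
from rc import *
c=load('s14.png');d=load('d14.png')
z=lambda im,x,y,w,h,f: cv2.resize(cv2.cvtColor(im[y:y+h,x:x+w],cv2.COLOR_RGB2BGR),None,fx=f,fy=f,interpolation=cv2.INTER_CUBIC)
cv2.imwrite('pics/z19.png',np.hstack([z(c['img'],345,210,75,75,5),z(d['img'],350,215,75,75,5)]))
O=S*[1,1,0]+.026*xr
for th in (2.65,2.75,2.85,2.9):
    ph=th-.65
    for r in (.088,.101,.112):
        P=O+xr*(-.032-np.cos(ph)*r)+[0,0,.074+np.sin(ph)*r]; print(th,r,np.round(P,3),'scene',np.round((np.array(proj(c,P))-[345,210])*5),'side',np.round((np.array(proj(d,P))-[350,215])*5+[375,0]))
for yy in (-.036,.036):
    P=O-.032*xr+yy*yr+[0,0,.074];print('hinge',yy,np.round((np.array(proj(c,P))-[345,210])*5),np.round((np.array(proj(d,P))-[350,215])*5+[375,0]))
```

```text
2.65 0.088 [ 0.58  -0.006  0.154] scene [255. 118.] side [628.  99.]
2.65 0.101 [ 0.58  -0.011  0.166] scene [275.  92.] side [646.  70.]
2.65 0.112 [ 0.581 -0.016  0.176] scene [292.  70.] side [661.  45.]
2.75 0.088 [ 0.581 -0.013  0.15 ] scene [276. 139.] side [646. 127.]
2.75 0.101 [ 0.581 -0.02   0.161] scene [299. 118.] side [668. 102.]
2.75 0.112 [ 0.582 -0.025  0.171] scene [319.  99.] side [686.  81.]
2.85 0.088 [ 0.582 -0.021  0.145] scene [296. 163.] side [664. 156.]
2.85 0.101 [ 0.583 -0.028  0.156] scene [322. 144.] side [688. 136.]
2.85 0.112 [ 0.583 -0.035  0.165] scene [345. 129.] side [709. 119.]
2.9 0.088 [ 0.582 -0.024  0.142] scene [305. 175.] side [672. 172.]
2.9 0.101 [ 0.583 -0.032  0.153] scene [333. 159.] side [697. 154.]
2.9 0.112 [ 0.584 -0.039  0.161] scene [357. 145.] side [720. 139.]
hinge -0.036 [ 68. 329.] [415. 319.]
hinge 0.036 [202. 218.] [618. 233.]
```

View pics/z19.png

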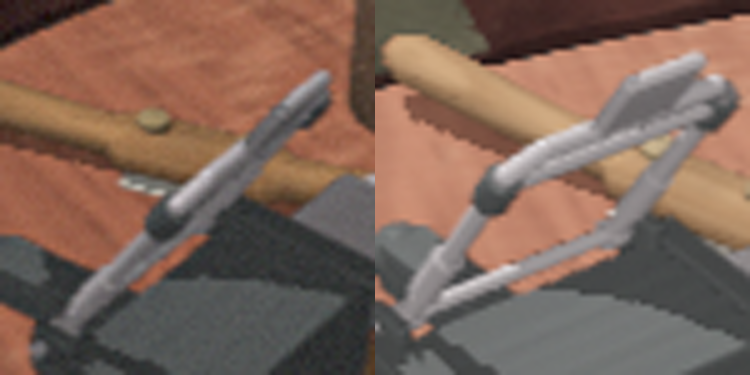

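```bash
cat > ring.py <<'E'
from rc import *
def wp(ph):
    t=np.interp(ph,[-.4,1.2],[45,0]); r=np.interp(ph,[.8,1.5],[107,100])
    cx=-32-r*np.cos(ph)+2.5*np.sin(ph); cz=74+r*np.sin(ph)+2.5*np.cos(ph)
    tr=np.radians(t)
    return cx+11*np.cos(tr), cz+11*np.sin(tr), t   # TCP rcv x,z ; tilt
def go(x,z,t,y=0):
    to(x+26,y,z,frame(-83,t))
E
python3 - <<'E'
from ring import *
loc()
go(-40,245,0); go(45,240,0); go(45,161,0)
for ph in (2.07,1.5,1,.5,0,-.35,-.65): print(ph,np.round(wp(ph),1))
E
```

```text
t 14.75 TCP rcv x -98.56 y 5.40 z 144.13 mm noseX(rel face) 3.0 F rcv [0.4 1.2 0. ] M [ 0.23  0.02 -0.  ] tilt 29.87 yaw -83.11 g 0.537
offset [-0.53, 12.36, -4.54] twist [29.87, 0.08, -0.12]
offset [-0.51, 19.48, 0.13] twist [29.87, 0.08, -0.12]
offset [-0.5, 15.54, 6.98] twist [29.87, 0.08, -0.12]
2.07 [ 29.1 160.6   0. ]
1.5 [-25.6 173.9   0. ]
1 [-75.7 164.8   5.6]
0.5 [-114.3  131.2   19.7]
0 [-129.9   82.6   33.8]
-0.35 [-125.4   47.2   43.6]
-0.65 [-110.9   19.    45. ]
```

>>> {"name": "apply_moves", "arguments": {
  "targets": [
    {"offset":[-0.5,12.4,-4.5],"twist":[29.9,0,0],"grip":0},
    {"offset":[-0.5,12.4,-4.5],"twist":[29.9,0,0],"grip":0},
    {"offset":[-0.5,12.4,-4.5],"twist":[29.9,0,0],"grip":0},
    {"offset":[-0.5,19.5,0.1],"twist":[29.9,0,0],"grip":0},
    {"offset":[-0.5,19.5,0.1],"twist":[29.9,0,0],"grip":0},
    {"offset":[-0.5,19.5,0.1],"twist":[29.9,0,0],"grip":0}
  ]
}}

```text
clock: 15.5
ee_pos: [0.5839, -0.0473, 0.2385]
ee_rot: [-0.001, 0.998, 0.058, -0.002]
force: [-0.7, 0.2, 0.0]
grip_width: -0.0
```

Run:
```python
from ring import *
loc(); go(45,190,0); go(45,161,0)
c=save('scene','s15.png');d=save('side','d15.png')
z=lambda im,x,y,w,h,f: cv2.resize(cv2.cvtColor(im[y:y+h,x:x+w],cv2.COLOR_RGB2BGR),None,fx=f,fy=f,interpolation=cv2.INTER_CUBIC)
cv2.imwrite('pics/z20.png',np.hstack([z(c['img'],320,130,130,190,3),z(d['img'],320,130,130,190,3)]))
```

```text
t 15.5 TCP rcv x 72.47 y -0.92 z 238.52 mm noseX(rel face) 174.1 F rcv [-0.3 -0.6  0. ] M [ 0.06 -0.03 -0.02] tilt -0.11 yaw -83.34 g -0.0
offset [0.11, -0.14, 4.85] twist [-0.11, 0.24, -0.34]
offset [0.12, -0.13, 7.75] twist [-0.11, 0.24, -0.34]
```

View pics/z20.png

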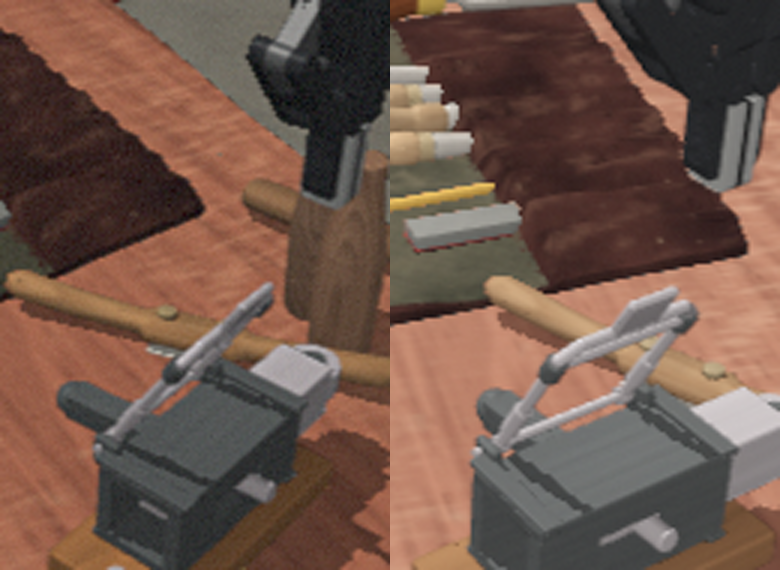

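Closed fingers hang behind and above the tab. Lowering to just behind it.

>>> {"name": "apply_moves", "arguments": {
  "targets": [
    {"offset":[0.1,-0.1,4],"twist":[0,0,0],"grip":0},
    {"offset":[0.1,-0.1,7.7],"twist":[0,0,0],"grip":0},
    {"offset":[0.1,-0.1,7.7],"twist":[0,0,0],"grip":0}
  ]
}}

```text
clock: 15.98
ee_pos: [0.5821, -0.0411, 0.1594]
ee_rot: [-0.002, 0.998, 0.061, -0.005]
force: [-0.6, -0.3, 0.3]
grip_width: -0.002
```

Run:
```python
from ring import *
loc()
for ph in (2.07,1.95,1.8,1.65,1.5,1.35,1.2): print(ph);go(*wp(ph))
c=save('scene','s16.png');d=save('side','d16.png')
z=lambda im,x,y,w,h,f: cv2.resize(cv2.cvtColor(im[y:y+h,x:x+w],cv2.COLOR_RGB2BGR),None,fx=f,fy=f,interpolation=cv2.INTER_CUBIC)
cv2.imwrite('pics/z21.png',np.hstack([z(c['img'],320,130,130,190,3),z(d['img'],320,130,130,190,3)]))
```

```text
t 15.97 TCP rcv x 66.04 y -2.00 z 159.39 mm noseX(rel face) 167.6 F rcv [ 0.2 -0.6  0.3] M [0.02 0.02 0.01] tilt -0.3 yaw -83.0 g -0.002
2.07
offset [0.2, -1.1, -0.12] twist [-0.3, 0.58, -0.0]
1.95
offset [0.19, -2.17, -0.65] twist [-0.3, 0.58, -0.0]
1.8
offset [0.19, -3.59, -1.13] twist [-0.3, 0.58, -0.0]
1.65
offset [0.19, -5.07, -1.38] twist [-0.3, 0.58, -0.0]
1.5
offset [0.19, -6.57, -1.42] twist [-0.3, 0.58, -0.0]
1.35
offset [0.19, -8.09, -1.38] twist [-0.3, 0.58, -0.0]
1.2
offset [0.19, -9.61, -1.1] twist [-0.3, 0.58, -0.0]
```

View pics/z21.png

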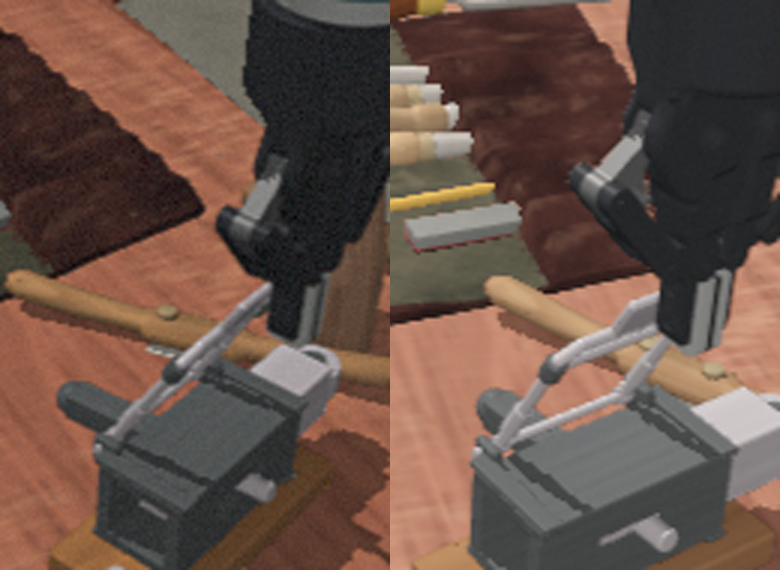

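The finger is just behind the tab. Swinging the ring over along the arc.

>>> {"name": "apply_moves", "arguments": {
  "targets": [
    {"offset":[0.2,-1.1,-0.1],"twist":[0,0.5,0],"grip":0},
    {"offset":[0.2,-2.2,-0.65],"twist":[0,0.5,0],"grip":0},
    {"offset":[0.2,-3.6,-1.1],"twist":[0,0.5,0],"grip":0},
    {"offset":[0.2,-5.1,-1.4],"twist":[0,0.5,0],"grip":0},
    {"offset":[0.2,-6.6,-1.4],"twist":[0,0.5,0],"grip":0},
    {"offset":[0.2,-8.1,-1.4],"twist":[0,0.5,0],"grip":0}
  ]
}}

```text
clock: 16.82
ee_pos: [0.577, 0.0395, 0.1771]
ee_rot: [-0.001, 0.998, 0.061, 0.003]
force: [-0.2, -0.7, 0.2]
grip_width: -0.004
```

Run:
```python
from ring import *
loc()
for ph in (1.3,1.15,1.0,.85,.7,.55,.4): print(ph);go(*wp(ph))
c=save('scene','s17.png');d=save('side','d17.png')
z=lambda im,x,y,w,h,f: cv2.resize(cv2.cvtColor(im[y:y+h,x:x+w],cv2.COLOR_RGB2BGR),None,fx=f,fy=f,interpolation=cv2.INTER_CUBIC)
cv2.imwrite('pics/z22.png',np.hstack([z(c['img'],300,130,130,190,3),z(d['img'],310,130,130,190,3)]))
```

```text
t 16.82 TCP rcv x -14.58 y 2.79 z 177.09 mm noseX(rel face) 87.0 F rcv [ 0.7 -0.2  0.2] M [-0.08 -0.03 -0.02] tilt -0.15 yaw -83.02 g -0.004
1.3
offset [-0.28, -0.53, 0.41] twist [-0.15, -0.34, -0.02]
1.15
offset [-0.28, -2.04, 0.74] twist [-1.55, -0.34, -0.02]
1.0
offset [-0.29, -3.51, 1.24] twist [-5.77, -0.34, -0.04]
0.85
offset [-0.29, -4.89, 1.97] twist [-9.99, -0.34, -0.05]
0.7
offset [-0.3, -6.09, 2.97] twist [-14.21, -0.34, -0.06]
0.55
offset [-0.31, -7.08, 4.17] twist [-18.43, -0.34, -0.07]
0.4
offset [-0.31, -7.87, 5.51] twist [-22.65, -0.34, -0.09]
```

View pics/z22.png

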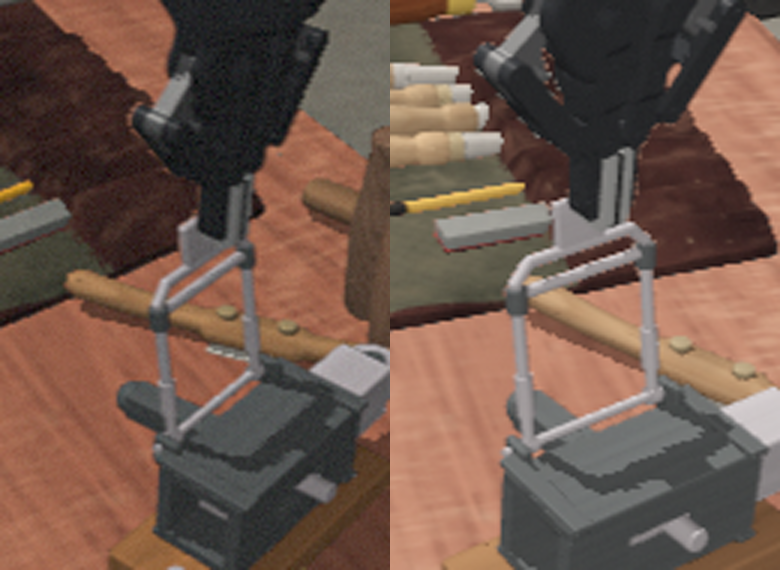

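Ring is upright and moving with the finger (tab at (575,225) in the crop). Continuing over and down.

>>> {"name": "apply_moves", "arguments": {
  "targets": [
    {"offset":[-0.35,-0.5,0.4],"twist":[0,0,0],"grip":0},
    {"offset":[-0.35,-2,0.7],"twist":[-1.5,0,0],"grip":0},
    {"offset":[-0.35,-3.5,1.2],"twist":[-5.8,0,0],"grip":0},
    {"offset":[-0.35,-4.9,2],"twist":[-10,0,0],"grip":0},
    {"offset":[-0.35,-6.1,3],"twist":[-14.2,0,0],"grip":0},
    {"offset":[-0.35,-7.1,4.2],"twist":[-18.4,0,0],"grip":0},
    {"offset":[-0.35,-7.9,5.5],"twist":[-22.6,0,0],"grip":0}
  ]
}}

```text
clock: 17.8
ee_pos: [0.5636, 0.1187, 0.1218]
ee_rot: [0.195, 0.979, 0.06, 0.015]
force: [-0.1, 0.0, -0.4]
grip_width: 0.002
```

Run:
```python
from ring import *
loc()
for ph in (.4,.25,.1,-.05,-.2,-.35): print(ph);go(*wp(ph))
c=save('scene','s18.png');d=save('side','d18.png')
z=lambda im,x,y,w,h,f: cv2.resize(cv2.cvtColor(im[y:y+h,x:x+w],cv2.COLOR_RGB2BGR),None,fx=f,fy=f,interpolation=cv2.INTER_CUBIC)
cv2.imwrite('pics/z23.png',np.hstack([z(c['img'],290,140,130,190,3),z(d['img'],300,140,130,190,3)]))
```

```text
t 17.8 TCP rcv x -94.78 y -0.89 z 121.80 mm noseX(rel face) 6.8 F rcv [-0.1 -0.1 -0.4] M [ 0.07 -0.    0.03] tilt 22.53 yaw -83.08 g 0.002
0.4
offset [0.09, 0.14, 0.02] twist [0.03, -0.33, -0.07]
0.25
offset [0.08, -0.95, 1.12] twist [-4.19, -0.33, -0.08]
0.1
offset [0.07, -1.85, 2.37] twist [-8.41, -0.32, -0.1]
-0.05
offset [0.06, -2.55, 3.74] twist [-12.63, -0.32, -0.11]
-0.2
offset [0.06, -3.03, 5.2] twist [-16.85, -0.32, -0.12]
-0.35
offset [0.05, -3.28, 6.71] twist [-21.07, -0.31, -0.13]
```

View pics/z23.png

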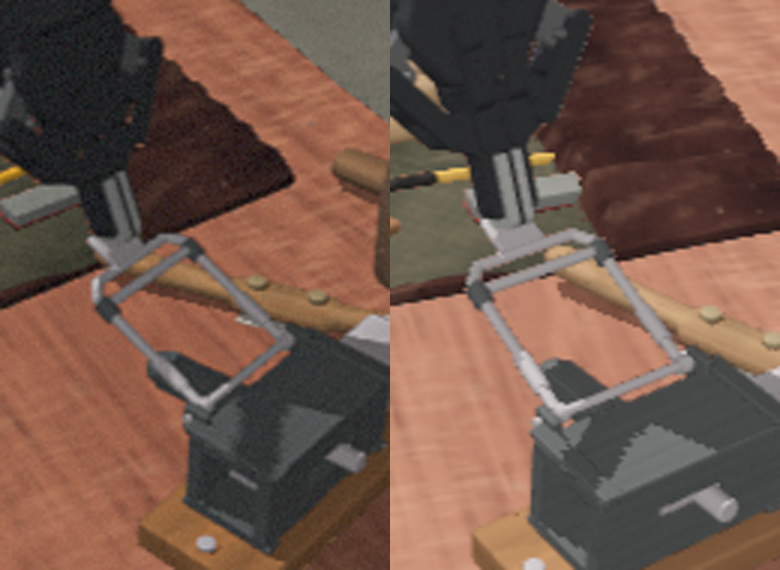

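Finger is sitting on the tab. Continuing until the cross bar meets the ball.

>>> {"name": "apply_moves", "arguments": {
  "targets": [
    {"offset":[0.1,-0.95,1.1],"twist":[-4.2,0,0],"grip":0},
    {"offset":[0.1,-1.85,2.4],"twist":[-8.4,0,0],"grip":0},
    {"offset":[0.1,-2.55,3.7],"twist":[-12.6,0,0],"grip":0},
    {"offset":[0.1,-3,5.2],"twist":[-16.8,0,0],"grip":0},
    {"offset":[0.1,-3.2,6.2],"twist":[-19,0,0],"grip":0}
  ]
}}

```text
clock: 18.52
ee_pos: [0.5621, 0.1257, 0.0494]
ee_rot: [0.353, 0.933, 0.059, 0.022]
force: [-0.8, 0.1, 0.7]
grip_width: 0.0
```

Run:
```python
from ring import *
loc()
for ph in (-.35,-.42,-.48,-.54,-.6,-.65): print(ph);go(*wp(ph))
c=save('scene','s19.png');d=save('side','d19.png');w=save('wrist','w19.png')
z=lambda im,x,y,w,h,f: cv2.resize(cv2.cvtColor(im[y:y+h,x:x+w],cv2.COLOR_RGB2BGR),None,fx=f,fy=f,interpolation=cv2.INTER_CUBIC)
cv2.imwrite('pics/z24.png',np.hstack([z(c['img'],290,180,130,160,3),z(d['img'],300,180,130,160,3)]))
```

```text
t 18.52 TCP rcv x -101.90 y -1.48 z 49.35 mm noseX(rel face) -0.3 F rcv [-0.2 -0.8  0.7] M [ 0.25  0.16 -0.02] tilt 41.43 yaw -82.74 g 0.0
-0.35
offset [0.15, 0.05, 0.32] twist [-2.16, -0.09, 0.19]
-0.42
offset [0.15, -0.22, 1.0] twist [-3.57, -0.09, 0.19]
-0.48
offset [0.15, -0.41, 1.61] twist [-3.57, -0.09, 0.19]
-0.54
offset [0.15, -0.56, 2.24] twist [-3.57, -0.09, 0.19]
-0.6
offset [0.15, -0.67, 2.87] twist [-3.57, -0.09, 0.19]
-0.65
offset [0.15, -0.73, 3.4] twist [-3.57, -0.09, 0.19]
```

View pics/z24.png

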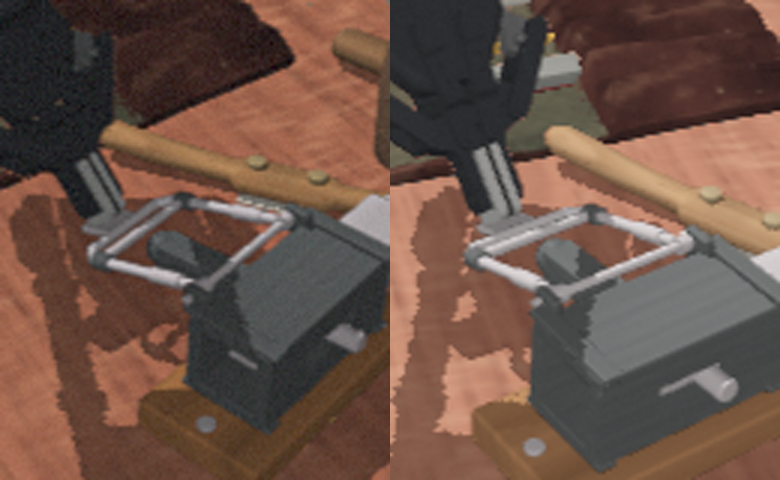

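View pics/w19.png

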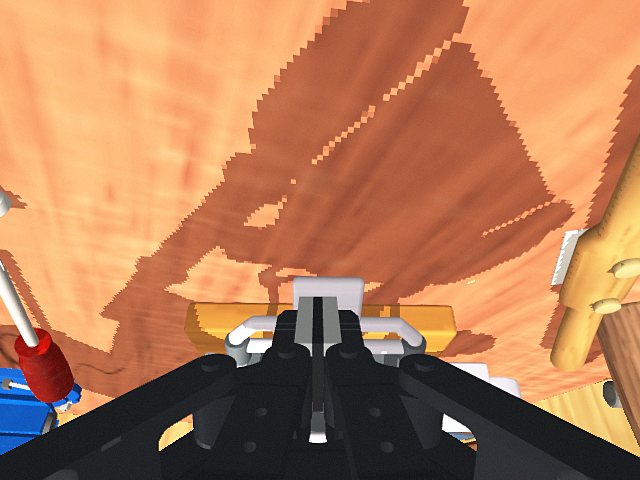

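The wrist view shows the tab centred at column 329 against the finger at 318, and about 12 mm of tab beyond the finger. I'll shift the finger outward and sideways a little, then press on.

>>> {"name": "apply_moves", "arguments": {
  "targets": [
    {"offset":[0.35,-0.4,0.2],"twist":[-2,0,0],"grip":0},
    {"offset":[0.35,-0.6,0.8],"twist":[-3.5,0,0],"grip":0},
    {"offset":[0.35,-0.7,1.2],"twist":[-3.5,0,0],"grip":0}
  ]
}}

```text
clock: 19.05
ee_pos: [0.567, 0.1236, 0.0365]
ee_rot: [0.382, 0.922, 0.059, 0.024]
force: [0.1, 2.5, 6.2]
grip_width: -0.005
```

Run:
```python
from ring import *
loc()
for ph in (-.42,-.48,-.54,-.6,-.65): print(ph);go(*wp(ph))
c=save('scene','s20.png');d=save('side','d20.png');w=save('wrist','w20.png')
z=lambda im,x,y,w,h,f: cv2.resize(cv2.cvtColor(im[y:y+h,x:x+w],cv2.COLOR_RGB2BGR),None,fx=f,fy=f,interpolation=cv2.INTER_CUBIC)
cv2.imwrite('pics/z25.png',np.hstack([z(d['img'],300,180,130,160,3),z(w['img'],150,200,320,240,2)[:480,:410]]))
```

```text
t 19.05 TCP rcv x -99.30 y 3.08 z 36.53 mm noseX(rel face) 2.3 F rcv [-2.5  0.4  6.2] M [ 0.05 -0.11  0.12] tilt 44.95 yaw -82.72 g -0.005
-0.42
offset [-0.31, 0.44, -0.11] twist [-0.05, -0.21, 0.2]
-0.48
offset [-0.31, 0.22, 0.49] twist [-0.05, -0.21, 0.2]
-0.54
offset [-0.31, 0.03, 1.1] twist [-0.05, -0.21, 0.2]
-0.6
offset [-0.31, -0.12, 1.73] twist [-0.05, -0.21, 0.2]
-0.65
offset [-0.32, -0.22, 2.25] twist [-0.05, -0.21, 0.2]
```

View pics/z25.png

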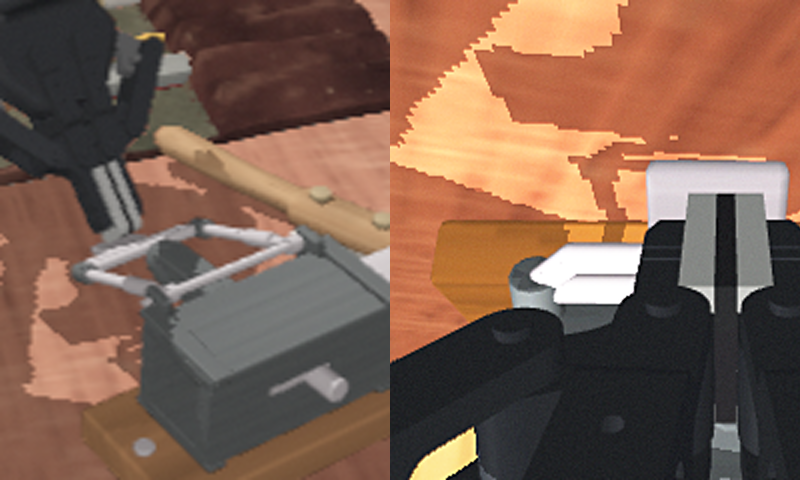

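Contact at about 6.7 N with the finger centred on the tab. Pressing on through the snap.

>>> {"name": "apply_moves", "arguments": {
  "targets": [
    {"offset":[0,-0.15,0.5],"twist":[0,0,0],"grip":0},
    {"offset":[0,-0.35,1.0],"twist":[0,0,0],"grip":0}
  ]
}}

```text
clock: 19.45
ee_pos: [0.5669, 0.1188, 0.0261]
ee_rot: [0.381, 0.923, 0.058, 0.024]
force: [-0.4, -0.5, -0.6]
grip_width: -0.005
```

Run:
```python
from ring import *
loc()
for ph in (-.54,-.6,-.65): print(ph);go(*wp(ph))
d=save('side','d21.png');w=save('wrist','w21.png')
z=lambda im,x,y,w,h,f: cv2.resize(cv2.cvtColor(im[y:y+h,x:x+w],cv2.COLOR_RGB2BGR),None,fx=f,fy=f,interpolation=cv2.INTER_CUBIC)
cv2.imwrite('pics/z26.png',np.hstack([z(d['img'],300,180,130,160,3),z(w['img'],150,200,320,240,2)[:480,:410]]))
```

```text
t 19.45 TCP rcv x -94.51 y 2.47 z 26.07 mm noseX(rel face) 7.1 F rcv [ 0.5 -0.5 -0.6] M [0.32 0.01 0.02] tilt 44.85 yaw -82.72 g -0.005
-0.54
offset [-0.25, 0.43, 0.03] twist [-0.15, -0.14, 0.2]
-0.6
offset [-0.25, 0.28, 0.65] twist [-0.15, -0.14, 0.2]
-0.65
offset [-0.25, 0.18, 1.18] twist [-0.15, -0.14, 0.2]
```

View pics/z26.png

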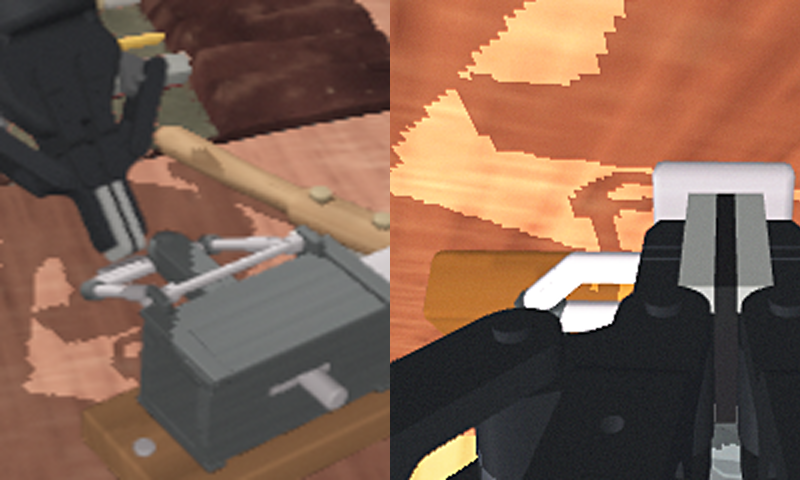

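Force dropped to zero, so the ring seems to have snapped over. A small further press will confirm it is fully shut.

>>> {"name": "apply_moves", "arguments": {
  "targets": [
    {"offset":[-0.1,-0.1,0.4],"twist":[0,0,0],"grip":0},
    {"offset":[-0.1,-0.15,0.7],"twist":[0,0,0],"grip":0}
  ]
}}

```text
clock: 19.8
ee_pos: [0.5652, 0.1139, 0.0188]
ee_rot: [0.381, 0.922, 0.059, 0.022]
force: [0.2, -0.1, 0.4]
grip_width: -0.004
```

Run:
```python
from ring import *
loc()
```

```text
t 19.8 TCP rcv x -89.89 y 0.19 z 18.77 mm noseX(rel face) 11.7 F rcv [0.1 0.1 0.4] M [ 0.39  0.07 -0.06] tilt 44.89 yaw -82.6 g -0.004
```

>>> {"name": "apply_moves", "arguments": {
  "targets": [
    {"offset":[0,0,-4],"twist":[0,0,0],"grip":0},
    {"offset":[0,0,-9],"twist":[0,0,0],"grip":0},
    {"offset":[0,0,-14],"twist":[0,0,0],"grip":0},
    {"offset":[0,0,-14],"twist":[0,0,0],"grip":0}
  ]
}}

```text
clock: 20.3
ee_pos: [0.5546, 0.215, 0.1201]
ee_rot: [0.38, 0.923, 0.059, 0.025]
force: [0.8, -0.7, -0.5]
grip_width: 0.004
```

Run:
```python
from ring import *
loc()
c=save('scene','s22.png');d=save('side','d22.png');w=save('wrist','w22.png')
z=lambda im,x,y,w,h,f: cv2.resize(cv2.cvtColor(im[y:y+h,x:x+w],cv2.COLOR_RGB2BGR),None,fx=f,fy=f,interpolation=cv2.INTER_CUBIC)
cv2.imwrite('pics/z27.png',np.hstack([z(c['img'],290,200,130,150,3),z(d['img'],300,200,130,150,3)]))
O=S*[1,1,0]+.026*xr
for th in (0,.12,.3):
    for r in (.088,.112):
        ph=th-.65;P=O+xr*(-.032-np.cos(ph)*r)+[0,0,.074+np.sin(ph)*r]; print(th,r,'wrist',np.round(proj(w,P)),'sidecrop',np.round((np.array(proj(d,P))-[300,200])*3+[390,0]),'scenecrop',np.round((np.array(proj(c,P))-[290,200])*3))
```

```text
t 20.3 TCP rcv x -191.47 y 1.95 z 120.15 mm noseX(rel face) -89.9 F rcv [ 0.8  0.7 -0.5] M [ 0.37  0.07 -0.04] tilt 44.71 yaw -82.78 g 0.004
0 0.088 wrist [320. 243.] sidecrop [535. 222.] scenecrop [143. 211.]
0 0.112 wrist [321. 211.] sidecrop [513. 225.] scenecrop [118. 216.]
0.12 0.088 wrist [320. 249.] sidecrop [529. 203.] scenecrop [136. 196.]
0.12 0.112 wrist [321. 218.] sidecrop [506. 201.] scenecrop [108. 196.]
0.3 0.088 wrist [321. 264.] sidecrop [522. 174.] scenecrop [127. 172.]
0.3 0.112 wrist [321. 235.] sidecrop [497. 165.] scenecrop [ 97. 166.]
```

View pics/z27.png

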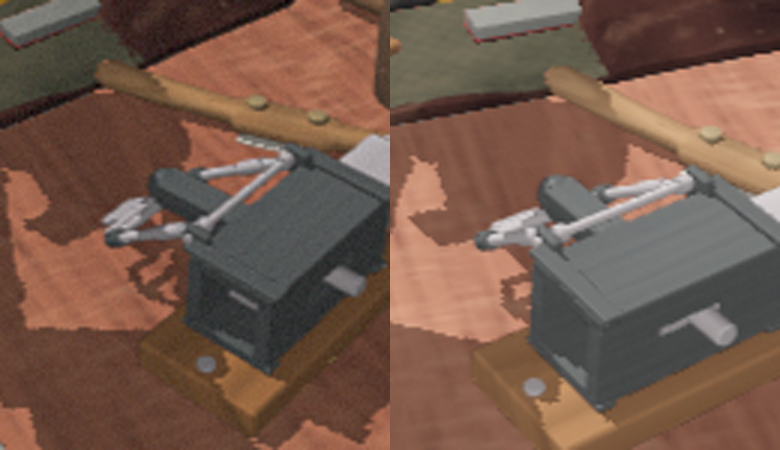

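View pics/w22.png

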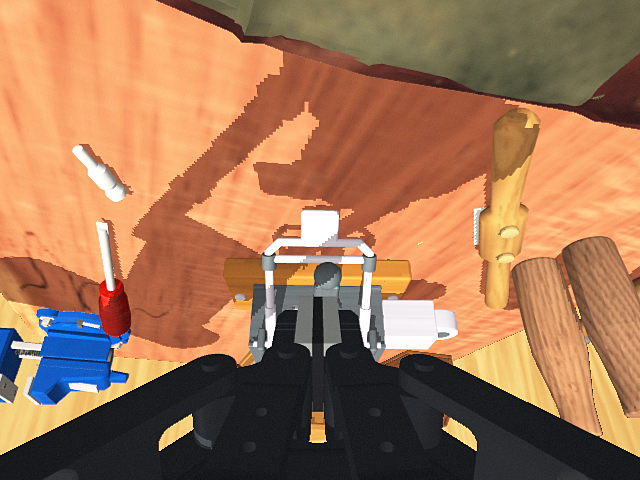

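Run:
```python
from ring import *
for n in ('d13.png','d14.png','d22.png'):
    d=load(n); hsv=cv2.cvtColor(d['img'],cv2.COLOR_RGB2HSV)
    m=np.zeros((480,640),np.uint8); m[295:322,395:425]=((hsv[...,2]>120)&(hsv[...,1]<45))[295:322,395:425]
    k,l,s,ce=cv2.connectedComponentsWithStats(m); print(n,s[1:,].tolist(),ce[1:].round(1).tolist())
d=load('d22.png');w=load('w22.png')
O=S*[1,1,0]+.026*xr
print('nose exp side',[np.round(proj(d,O+xr*(.041-dx)+yr*.0062+[0,0,.0455]),1) for dx in (0,.003,.006)])
print('ball exp wrist',[np.round(proj(w,O+xr*(-.091-dx)+yr*.0062+[0,0,.0455]),1) for dx in (0,.003,.006)])
z=lambda im,x,y,w,h,f: cv2.resize(cv2.cvtColor(im[y:y+h,x:x+w],cv2.COLOR_RGB2BGR),None,fx=f,fy=f,interpolation=cv2.INTER_CUBIC)
cv2.imwrite('pics/z28.png',np.hstack([z(d['img'],320,230,100,90,4),z(w['img'],250,200,135,120,3)]))
c=load('scene0.png');e=load('s22.png')
print(np.abs(c['img'][280:320,240:285].astype(int)-e['img'][280:320,240:285]).mean())
```

```text
d13.png [[395, 302, 21, 14, 121]] [[407.2, 308.5]]
d14.png [[395, 302, 21, 12, 111]] [[407.6, 307.3]]
d22.png [[395, 295, 1, 1, 1], [395, 301, 20, 14, 122]] [[395.0, 295.0], [406.8, 308.0]]
nose exp side [array([414.9, 313.2]), array([413.4, 312. ]), array([411.9, 310.7])]
ball exp wrist [array([329., 281.]), array([329.1, 279.2]), array([329.2, 277.4])]
10.439074074074075
```

View pics/z28.png

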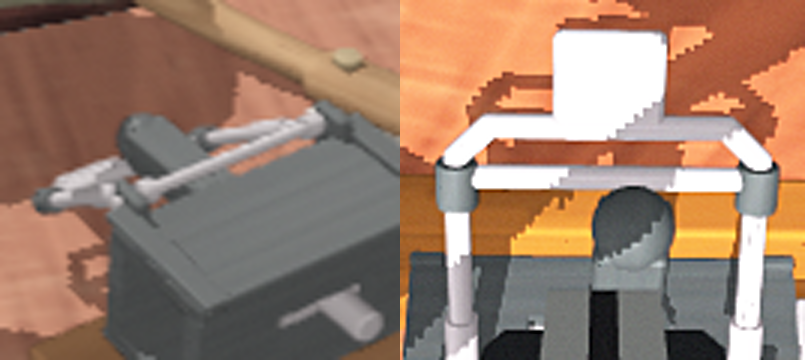

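Run:
```python
from ring import *
O=S*[1,1,0]+.026*xr
for n,box in (('w14.png',(295,180,345,225)),('w22.png',(305,255,350,300))):
    w=load(n)
    for zz in (.046,.042):
        print(n,zz,[np.round(proj(w,O+xr*(-.091-dx)+yr*.0062+[0,0,zz]),1) for dx in (0,.003,.006)])
    x0,y0,x1,y1=box; g=cv2.GaussianBlur(cv2.cvtColor(w['img'],cv2.COLOR_RGB2HSV),(3,3),0)
    m=np.zeros((480,640),np.uint8);m[y0:y1,x0:x1]=(g[y0:y1,x0:x1,1]<80)&(g[y0:y1,x0:x1,2]<140)
    k,l,s,ce=cv2.connectedComponentsWithStats(m);j=1+np.argmax(s[1:,4])
    for v in range(y0,y1,3):
        r=np.where(l[v]==j)[0]
        if len(r): print(v,r.min(),r.max(),end=' | ')
    print()
```

```text
w14.png 0.046 [array([320.6, 211.6]), array([320.6, 207.7]), array([320.6, 203.7])]
w14.png 0.042 [array([320.5, 207.1]), array([320.5, 203.2]), array([320.6, 199.3])]
189 309 326 | 192 306 330 | 195 304 332 | 198 302 333 | 201 302 333 | 204 302 333 | 207 303 332 | 210 304 332 | 213 304 332 | 216 304 332 | 219 304 332 | 222 304 332 | 
w22.png 0.046 [array([329. , 281.6]), array([329.1, 279.8]), array([329.2, 278. ])]
w22.png 0.042 [array([329. , 276.5]), array([329.1, 274.6]), array([329.2, 272.8])]
264 321 334 | 267 317 338 | 270 316 340 | 273 315 340 | 276 315 340 | 279 315 340 | 282 316 339 | 285 314 338 | 288 305 349 | 291 305 349 | 294 305 349 | 297 305 349 |
```

The ring reads shut (tab end at row 210, predicted 211 for 0 rad), but images can't settle the collar gap to better than about 3 mm. I'll press the ball end gently with the closed fingertip: this measures the gap and seats the collar.

Run:
```python
from ring import *
loc(); go(-150,60,30,6); go(-130,42,30,6)
```

```text
t 20.45 TCP rcv x -187.83 y -0.67 z 116.90 mm noseX(rel face) -86.2 F rcv [0.6 0.4 0. ] M [ 0.33  0.04 -0.05] tilt 44.95 yaw -82.48 g 0.002
offset [0.68, 0.5, 8.53] twist [14.96, 0.19, 0.34]
offset [0.69, 0.64, 11.22] twist [14.96, 0.19, 0.34]
```

>>> {"name": "apply_moves", "arguments": {
  "targets": [
    {"offset":[0.7,0.5,5],"twist":[15,0,0],"grip":0},
    {"offset":[0.7,0.5,8.5],"twist":[15,0,0],"grip":0},
    {"offset":[0.7,0.6,10.2],"twist":[15,0,0],"grip":0},
    {"offset":[0.7,0.65,11.2],"twist":[15,0,0],"grip":0},
    {"offset":[0.7,0.65,11.2],"twist":[15,0,0],"grip":0}
  ]
}}

```text
clock: 21.08
ee_pos: [0.569, 0.1288, 0.0412]
ee_rot: [0.259, 0.964, 0.061, 0.012]
force: [0.8, 0.1, 0.4]
grip_width: -0.004
```

Run:
```python
from ring import *
loc(); w=save('wrist','w23.png'); 
for x in (-118,-115,-112,-110): go(x,42,30,6)
```

```text
t 21.07 TCP rcv x -104.22 y 5.72 z 41.19 mm noseX(rel face) -2.6 F rcv [-0.   0.8  0.4] M [ 0.25  0.02 -0.1 ] tilt 30.0 yaw -82.57 g -0.004
offset [-0.03, 1.13, 0.62] twist [-0.03, 0.23, 0.37]
offset [-0.03, 1.39, 0.76] twist [-0.03, 0.23, 0.37]
offset [-0.03, 1.65, 0.91] twist [-0.03, 0.23, 0.37]
offset [-0.03, 1.82, 1.01] twist [-0.03, 0.23, 0.37]
```

View pics/w23.png

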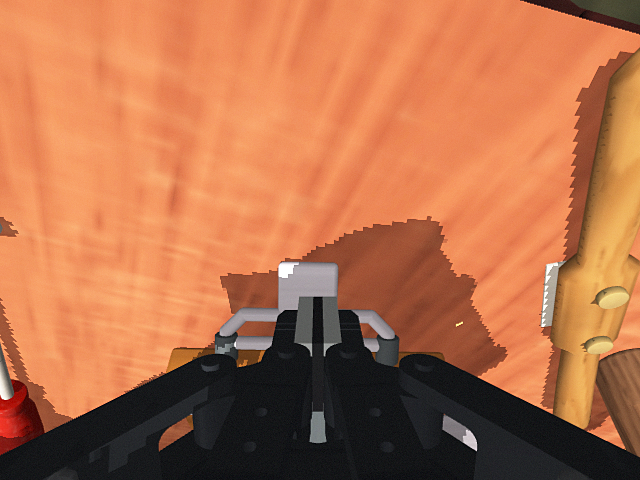

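>>> {"name": "apply_moves", "arguments": {
  "targets": [
    {"offset":[0,0.6,0.3],"twist":[0,0,0],"grip":0},
    {"offset":[0,1.1,0.6],"twist":[0,0,0],"grip":0},
    {"offset":[0,1.3,0.72],"twist":[0,0,0],"grip":0}
  ]
}}

```text
clock: 21.5
ee_pos: [0.5714, 0.1147, 0.0422]
ee_rot: [0.258, 0.964, 0.062, 0.013]
force: [0.7, 0.2, -0.3]
grip_width: -0.001
```

Run:
```python
from ring import *
loc()
for x in (-114,-112,-110): go(x,42,30,6)
```

```text
t 21.5 TCP rcv x -89.92 y 6.38 z 42.18 mm noseX(rel face) 11.7 F rcv [-0.1  0.7 -0.3] M [ 0.24  0.01 -0.01] tilt 29.98 yaw -82.57 g -0.001
offset [-0.04, 0.16, 0.11] twist [-0.02, 0.21, 0.38]
offset [-0.04, 0.33, 0.21] twist [-0.02, 0.21, 0.38]
offset [-0.04, 0.5, 0.31] twist [-0.02, 0.21, 0.38]
```

>>> {"name": "apply_moves", "arguments": {
  "targets": [
    {"offset":[0,0.17,0.1],"twist":[0,0,0],"grip":0},
    {"offset":[0,0.34,0.2],"twist":[0,0,0],"grip":0}
  ]
}}

```text
clock: 21.75
ee_pos: [0.5719, 0.1107, 0.0423]
ee_rot: [0.258, 0.964, 0.062, 0.013]
force: [-0.7, 0.2, 0.1]
grip_width: 0.001
```

Run:
```python
from ring import *
loc()
```

```text
t 21.75 TCP rcv x -85.89 y 6.45 z 42.29 mm noseX(rel face) 15.7 F rcv [-0.3 -0.7  0.1] M [ 0.29  0.   -0.02] tilt 29.97 yaw -82.58 g 0.001
```

>>> {"name": "apply_moves", "arguments": {
  "targets": [
    {"offset":[0,0.1,0.06],"twist":[0,0,0],"grip":0},
    {"offset":[0,0.2,0.12],"twist":[0,0,0],"grip":0}
  ]
}}

```text
clock: 22.0
ee_pos: [0.5723, 0.1085, 0.0422]
ee_rot: [0.258, 0.964, 0.062, 0.013]
force: [-0.4, 2.1, 0.4]
grip_width: 0.002
```

Run:
```python
from ring import *
loc()
```

```text
t 22.0 TCP rcv x -83.62 y 6.50 z 42.20 mm noseX(rel face) 18.0 F rcv [-2.2 -0.1  0.4] M [ 0.49  0.07 -0.05] tilt 29.94 yaw -82.59 g 0.002
```

Contact at −83.6, against −84.5 predicted for a seated pin. One more press will show whether it is solid.

>>> {"name": "apply_moves", "arguments": {
  "targets": [
    {"offset":[0,0.13,0.07],"twist":[0,0,0],"grip":0},
    {"offset":[0,0.17,0.1],"twist":[0,0,0],"grip":0}
  ]
}}

```text
clock: 22.25
ee_pos: [0.5729, 0.1082, 0.042]
ee_rot: [0.256, 0.965, 0.061, 0.014]
force: [-0.7, 6.1, 1.3]
grip_width: -0.001
```

Run:
```python
from ring import *
loc()
```

```text
t 22.25 TCP rcv x -83.26 y 7.09 z 41.99 mm noseX(rel face) 18.3 F rcv [-6.1  0.   1.3] M [ 1.03  0.15 -0.05] tilt 29.76 yaw -82.65 g -0.001
```

Solid: 0.3 mm of movement for +4 N, so the collar is seated. Withdrawing.

>>> {"name": "apply_moves", "arguments": {
  "targets": [
    {"offset":[0,-1.3,-0.8],"twist":[0,0,0],"grip":0},
    {"offset":[0,-2.6,-2],"twist":[0,0,0],"grip":0},
    {"offset":[0,-2.6,-8],"twist":[-8,0,0],"grip":0},
    {"offset":[0,-2.6,-13],"twist":[-15,0,0],"grip":0},
    {"offset":[0,-2.6,-15],"twist":[-15,0,0],"grip":0},
    {"offset":[0,-2.6,-15],"twist":[-15,0,0],"grip":0}
  ]
}}

```text
clock: 23.0
ee_pos: [0.5616, 0.207, 0.1603]
ee_rot: [0.379, 0.923, 0.06, 0.024]
force: [0.2, 0.5, 0.0]
grip_width: -0.002
```

Run:
```python
from ring import *
loc()
c=save('scene','s24.png');d=save('side','d24.png');w=save('wrist','w24.png')
z=lambda im,x,y,w,h,f: cv2.resize(cv2.cvtColor(im[y:y+h,x:x+w],cv2.COLOR_RGB2BGR),None,fx=f,fy=f,interpolation=cv2.INTER_CUBIC)
cv2.imwrite('pics/z29.png',np.hstack([z(d['img'],300,210,130,130,3),z(w['img'],220,170,195,195,2)]))
O=S*[1,1,0]+.026*xr
for th in (0,.12,.3):
    for r in (.088,.112):
        ph=th-.65;P=O+xr*(-.032-np.cos(ph)*r)+[0,0,.074+np.sin(ph)*r]; print(th,r,'wrist crop',np.round((np.array(proj(w,P))-[220,170])*2+[390,0]))
A=load('scene0.png')
for n,a in (('before',A),('after',c)):
    h=cv2.cvtColor(a['img'],cv2.COLOR_RGB2HSV);m=np.zeros((480,640),np.uint8);m[290:318,240:280]=((h[...,2]>150)&(h[...,1]<60))[290:318,240:280];print(n,'punch',np.argwhere(m).mean(0))
```

```text
t 23.0 TCP rcv x -182.69 y 7.89 z 160.32 mm noseX(rel face) -81.1 F rcv [-0.5  0.2  0. ] M [ 0.32  0.06 -0.03] tilt 44.69 yaw -82.57 g -0.002
0 0.088 wrist crop [572.  39.]
0 0.112 wrist crop [572. -26.]
0.12 0.088 wrist crop [572.  48.]
0.12 0.112 wrist crop [571. -16.]
0.3 0.088 wrist crop [571.  70.]
0.3 0.112 wrist crop [571.  10.]
before punch [302.52884615 259.75      ]
after punch [302.57009346 259.70093458]
```

View pics/z29.png

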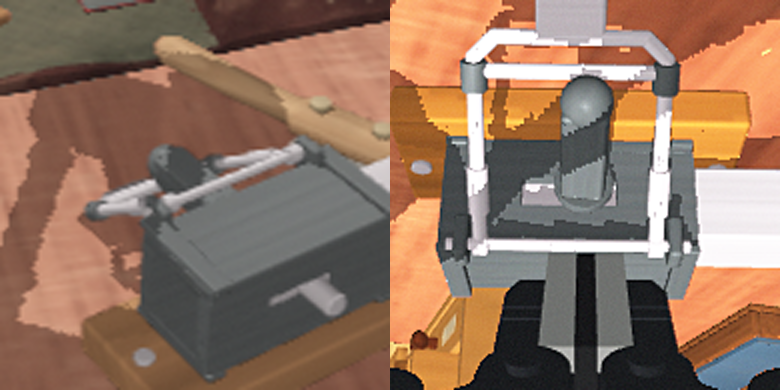

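Ring at 0 rad: its outer bar sits at crop row 38, predicted 39 for shut and 48 for 0.12 rad. The cross bar is behind the ball, the collar is on the face, the punch hasn't moved, and the robot is clear. Handing in.

Run:
```python
from h import *
print(ctrl.hand_in())
```

```text
the job is handed in; nothing more can be done
None
```

The pin is through the receiver and drawbar with its collar on the near face, and the ring is snapped shut over the ball end. I handed it in at about 23 s on the clock, and no verdict was reported.

**What I did:**
- I took the pin from the cradle and fed it through the slot in small steps. The hole was about 6 mm off the slot centre, towards +y. I had seen it in the wrist image and entered it without any search along the drawbar.
- Contact forces stayed low: at most 1.6 N on the slot lip, and 3 to 4 N as the collar met the face.
- I swung the ring over with the closed fingers. The tab force rose to about 6.7 N, then dropped to zero at the snap.

**Last checks:**
- **Ring:** the wrist camera put the outer bar within 1 px of where it should be at 0 rad. At 0.12 rad it would be 9 px away in the same enlarged picture.
- **Pin depth:** pressing the ball end gently afterwards (6 N) was solid, 0.9 to 1.2 mm deeper than I had predicted for a seated pin.
- **Surroundings:** the punch had not moved, the spokeshave looked unmoved by eye, and the arm was clear of everything with no contact force.

**Checks that disagreed:**
- **Camera positions:** before the press, the wrist pictures put the ball end 2 to 4 mm farther out than a seated pin. That is about the calibration error plus the pin's droop, so I trusted the press instead.
- **Joint 5:** it read 0.108 during the grasp, just under its stated lower limit of 0.11. The run carried on normally, but I can't rule out that it counts.

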